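Put the hammer away in the tool carousel

ROBOT

A 7-joint arm with a two-finger parallel gripper is mounted at the origin on the work surface; the furniture and walls round the work are solid. World frame = base frame: x ahead of the robot, y to its left, z up, the work surface at z = 0. Lengths are in m, angles in rad, forces in N, time in s.
With the tool pointing down it reaches from about 0.35 to 0.9 m from the base axis. Payload 8.1 kg.
Tool frame: the origin (TCP) lies midway between the tips of the shut fingers; the grasp point (between the pads) lies 19 mm behind it; z points along the fingers, y is the direction in which the jaws open and shut (so a half turn about z gives the same grasp; the last joint's range is limited). The gripper opens to 85 mm and grips with 20 to 120 N. Pads are 22 mm wide; open, the fingers measure 114 mm over their backs; the gripper's body (76 mm by 85 mm) begins 54 mm behind the grasp point. The pads swing forward as they close: fully open they stand 13 mm farther back than shut.
Start: joints at [-1.354, 0.434, 0.025, 1.573, -0.012, 1.134, -0.075], TCP at [0.197, 0.593, 0.231] pointing down, gripper open.
Joint ranges: [-2.62, 2.62], [-0.44, 2.09], [-1.27, 1.32], [0.08, 2.57], [-1.32, 4.46], [0.12, 2], [-2.74, 2.74]. Speed limits (rad/s): [2.22, 2.22, 3.01, 3.01, 3.14, 3.14, 3.14].

INTERFACE

Orientations are given as a unit quaternion [x, y, z, w].
In Python, from cell import sense, read_camera, camera_params, sign_off gives the robot as it stands.
- The arm moves only by the shell command python3 -m inch 'ROWS' [FORCE]. ROWS is JSON, a list of rows, each a list of 3 entries, a list of its own where there are three numbers: the turn, a rotation vector about the tool's x, y, z in rad, then the shift along the tool's x, y, z in mm, then the finger opening in mm, from 0 to 85.4. A call has exactly 10 rows; each row shifts and turns the commanded pose from where the row before left it, along the tool's axes as they then stand; what a row does not reach is not made up. A row lasts 1/10 s, in which the tool goes at most 50 mm and 8.59 degrees, less where a joint would pass 70% of its speed; a pose out of reach is approached as far as the arm can. A call with a gripper value outside its range is refused whole. The fingers move at their own pace and stop on an object; FORCE is the grip in N (left out, the last holds). Time passes only in rows, so rows that do not move let the fingers close, or fill a call up. It gives the time, the measured TCP pose, the force and the opening at its end, in the units of the state.
- sense(): the state, without advancing time (a new reading comes with each control period).
- read_camera(name): name is "scene" or "top" or "wrist"; returns (picture, depth): 400x640x3 uint8, blue, green, red; 400x640 float32, m along the optical axis (not along the pixel's ray), 0 where there is no reading.
- camera_params(name): a dict with "mtx" (3x3 intrinsics, pixels), "dist" ([k1, k2, p1, p2, k3] as OpenCV has them; the pictures are not rectified), "extrinsics" (4x4, takes a point from camera to world coordinates); the wrist camera has in their place "hand_eye" (4x4, takes a point from camera to tool coordinates, whose origin is the TCP and whose axes are the flange's). Camera axes: x right, y up, looking along -z (the intrinsics and any distortion apply to the point x, -y, -z); pixel columns grow to the right and rows downward; lengths in m; the calibration is good to about 2 mm. A picture is of the moment at which its call begins: read the wrist's pose just before it. camera_params takes no time and is no camera call.
- sign_off(): hands the job in, once; it reports no verdict.
The state is a dict: "t": time; "joint_pos": joint angles; "joint_vel": joint speeds; "joint_torque": joint torques, N m; "position": TCP position; "ee_rot": TCP orientation; "ft_force": force on the tool from outside, world axes, zero at the start; "ft_torque": the same for the moment, N m; "gripper_width": opening from 0.0 (shut) to 1.0 (fully open).
Only numpy, scipy, OpenCV 4.12 (cv2) and the standard library are available. Lean on these libraries where they do the work, as an engineer would, in place of code of your own. Each camera call takes 0.05 s, during which the arm holds its last target.

TASK

First turn the round tool carousel, which has upright posts to push, until its empty hammer bay (the slot between the two wooden cheeks) stands in line with the red index tongue of the base. Then lift the chasing hammer out of its rack, where only its neck is free, put it down flat on the bench and let go; take it again by the handle and lay it gently in the bay, flat on the deck, head in the pocket behind the cheeks and handle pointing out over the tongue, with the bay still in line with the tongue. Do not drop the hammer or push the round tub about.

Things in the scene. Friction and masses are not known exactly. Their poses are not given: they have to be found in the camera images.
- turntable (a joint): Turning of the carousel's round plywood deck (diameter 260 mm, top at z = 0.034) about its vertical axis, rad, counter-clockwise from above positive. At 0 (and at 2 pi, one full turn) the hammer bay is in line with the red index tongue. It turns freely either way with light friction (about 0.07 N m), stays where it is left, has no detent, and its stops are far off (+-12.5 rad).
- carousel_center (a point): Centre of the carousel on its axis, at deck height (z = 0.034). The dark base is fixed to the bench; its x axis points along the red index tongue, a 22 mm wide, 6 mm high strip on the bench that sticks out from under the deck to 187 mm from the axis. The bench between carousel and rack (x 0.36 to 0.60, y 0.04 to 0.14) is always free.
- index_mark (a point): Point on the fixed base above the red tongue, 128 mm from the axis, at deck height: where bay_mark must come. x axis points outward along the tongue.
- bay_mark (a point): Point at the outer mouth of the hammer bay, on its red line, 128 mm from the axis; x axis outward along the bay. The bay has two wooden cheeks, 14 mm thick, 36 mm high, 66 to 124 mm from the axis, with a 32 mm slot between them for the shaft (fingers do not fit in).
- bay_head_seat (a point): Middle of the pocket for the hammer's head, 46 mm from the axis, 12 mm above the deck: where the head's centre belongs. The pocket runs from 26 to 66 mm from the axis (about 8 mm to spare either way), between the cheeks and a 22 mm high, 70 mm wide stop near the axis. x axis outward along the bay.
- post0 (a point): Half-way up one of three upright aluminium push posts with black tops on the deck: diameter 13 mm, 45 mm high, 105 mm from the axis; this one 75 degrees counter-clockwise of the bay. A round grey tin and an aluminium block, at most 26 mm high, are fixed on the deck between the posts, at least 40 mm from any post.
- post1 (a point): Same, the post opposite the bay (180 degrees).
- post2 (a point): Same, the post 75 degrees clockwise of the bay.
- hammer_center (a point): Middle of the chasing hammer (wooden shaft, steel head), 206 mm long, half-way up (12.5 mm above its underside as it lies flat). y axis points along the shaft to the handle's end, z up. The shaft is about 21 mm wide and high at most; the head is 70 mm long across the shaft, 23 mm thick along it, 24 mm high. 0.24 kg, give or take.
- hammer_neck (a point): Point on the shaft's axis 54 mm from the middle towards the head: the only part of the shaft that is free while it lies in the rack (free from 25 to 80 mm from the middle).
- hammer_head (a point): Centre of the hammer's head, 92 mm from the middle.
- hammer_handle_end (a point): On the shaft's axis near the handle's end, 100 mm from the middle.
- rack_neck (a point): Fixed point of the wooden hammer rack at the middle of the hammer's neck, z = 0.033; y axis along the handle's trough. Base board 90 x 212 mm, 8 mm high, from 57 mm on the head's side of this point to 155 mm on the handle's. Trough for the handle: open on top, 32 mm wide, floor z = 0.020, walls to z = 0.056, starts 29 mm from here. The head lies on a rest at z = 0.020. Lift the hammer straight up.
- round_tub: Empty clear round tub, 86 mm across, 34 mm high, standing open upwards on the green cutting mat; origin at the centre of its underside. A bystander.
Mind the look-alikes: they are no part of the job. Of the things that look like the part that bears hammer_center, the larger one is meant.

How it is judged:
On the way, in this order (a step that is already met when the one before it is completed fails the run):
1. the hammer bay stands still in line with the red tongue (marks within 13 mm) (horizontal distance between bay_mark and index_mark below 0.013 m and velocity of joint turntable between -0.1 and 0.1 rad/s), for 0.3 s.
2. the hammer lies flat on the bench, out of the rack, let go (height (world z) of each of hammer_center, hammer_head below 0.018 m and angle between hammer_center's own z axis and vertical below 0.15 rad and contact force between the fingers and hammer below 0.1 N and linear speed of hammer below 0.03 m/s), for 0.2 s.
At the end, for the whole second after the job is handed in: The bay's mark is within 13 mm of the index mark, and the hammer rests flat (within 0.12 rad) on the deck in the bay: head centre within 22 mm of the middle of the head pocket and down on the deck (within 8 mm), handle out through the slot, at rest (horizontal distance between bay_mark and index_mark below 0.013 m and horizontal distance between hammer_head and bay_head_seat below 0.022 m and z of hammer_head in the frame of bay_head_seat below 0.008 m and x of hammer_handle_end in the frame of bay_head_seat above 0.15 m and z of hammer_handle_end in the frame of bay_head_seat below 0.015 m and angle between hammer_center's own z axis and vertical below 0.12 rad and linear speed of hammer below 0.02 m/s); the robot touches nothing.
It fails at once if the hammer is dropped (faster than 0.5 m/s while not held) (linear speed of hammer above 0.5 m/s and contact force between the fingers and hammer below 0.05 N).
It fails at once if the round tub is pushed more than 40 mm or tipped (distance of round_tub from where it was at the start of the episode above 0.04 m or angle between round_tub's own z axis and vertical above 0.5 rad).
It also fails if it takes over 72 s, if anything falls off the work surface, if the arm or the gripper's body presses on something with over 40 N, if the wrist force passes 120 N, or if a joint passes its speed limit or range.

## Working session

There is one attempt and no reset: what is moved stays moved. The work goes in short steps, Python scripts to look and compute and a shell command to move; the robot and the scene stay as the last step left them, time stands still between calls to the robot, and variables do not carry over. Pictures are saved under pics/ and viewed, and the job is handed in when it is done.

```bash
ls; mkdir -p pics; cat > h.py <<'E'
import numpy as np, cv2
from cell import sense, read_camera, camera_params, sign_off
from scipy.spatial.transform import Rotation as R
def cam_T(name,s=None):
    p=camera_params(name)
    if name=='wrist':
        s=s or sense()
        T=np.eye(4);T[:3,:3]=R.from_quat(s['ee_rot']).as_matrix();T[:3,3]=s['position']
        return p,T@np.array(p['hand_eye'])
    return p,np.array(p['extrinsics'])
def ray(p,T,u,v):
    q=cv2.undistortPoints(np.array([[[u,v]]],float),np.array(p['mtx']),np.array(p['dist']))[0,0]
    d=T[:3,:3]@np.array([q[0],-q[1],-1.0]); return T[:3,3],d
def atz(p,T,u,v,z):
    o,d=ray(p,T,u,v); return o+d*(z-o[2])/d[2]
def atd(p,T,u,v,dep):
    o,d=ray(p,T,u,v); return o+d*dep
def proj(p,T,X):
    X=np.atleast_2d(X); c=(X-T[:3,3])@T[:3,:3]; c=c*[1,-1,-1]
    return cv2.projectPoints(c,np.zeros(3),np.zeros(3),np.array(p['mtx']),np.array(p['dist']))[0][:,0]
E
python3 - <<'E'
from h import *
s=sense(); print(s['t'],s['position'],s['ee_rot'],s['gripper_width'])
for n in ('top','scene'):
    im,d=read_camera(n); cv2.imwrite(f'pics/{n}0.png',im); np.save(f'pics/{n}0.npy',d)
    p,T=cam_T(n); print(n,T.round(3).tolist(),np.array(p['mtx']).round(1).tolist())
E
```

```text
pics
0.0 [0.1963475  0.59281386 0.23053744] [ 1.59235015e-01  9.87240386e-01 -7.90540869e-04 -7.85317394e-05] 1.0014081513164501
top [[-0.03, 0.996, -0.08, 0.319], [-1.0, -0.031, -0.005, 0.003], [-0.007, 0.08, 0.997, 1.171], [0.0, 0.0, 0.0, 1.0]] [[385.7, 0.0, 319.2], [0.0, 385.7, 199.6], [0.0, 0.0, 1.0]]
scene [[0.596, 0.438, -0.673, -0.769], [-0.802, 0.301, -0.516, -0.936], [-0.024, 0.847, 0.53, 1.022], [0.0, 0.0, 0.0, 1.0]] [[494.2, 0.0, 314.4], [0.0, 494.2, 204.6], [0.0, 0.0, 1.0]]
```

View pics/top0.png

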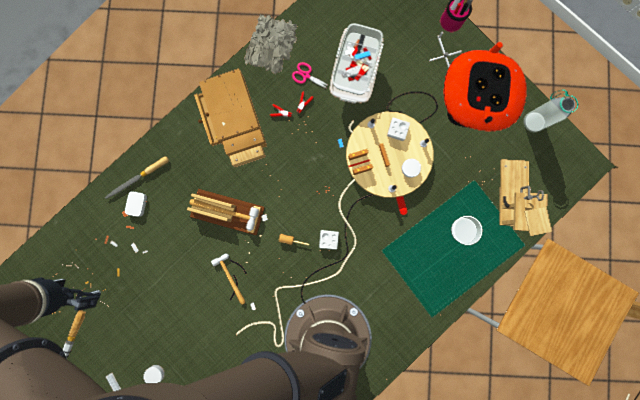

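View pics/scene0.png

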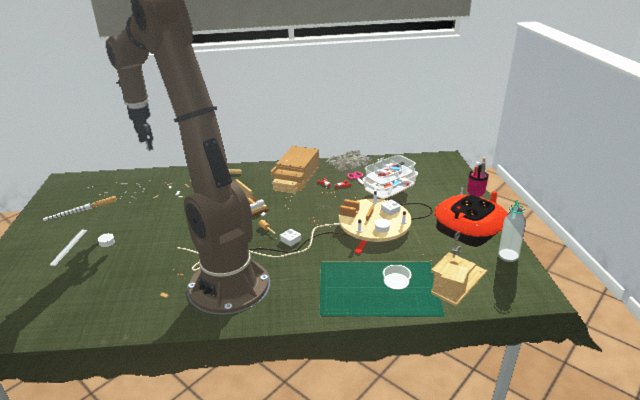

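```bash
python3 - <<'E'
from h import *
im=cv2.imread('pics/top0.png')
cv2.imwrite('pics/c1.png',cv2.resize(im[100:230,330:450],None,fx=5,fy=4.6,interpolation=cv2.INTER_CUBIC)[:598])
cv2.imwrite('pics/c2.png',cv2.resize(im[180:320,180:350],None,fx=4,fy=4,interpolation=cv2.INTER_CUBIC))
cv2.imwrite('pics/c1.png',cv2.resize(im[105:225,330:450],None,fx=5,fy=5,interpolation=cv2.INTER_CUBIC))
E
```

```text
(no output)
```

View pics/c1.png

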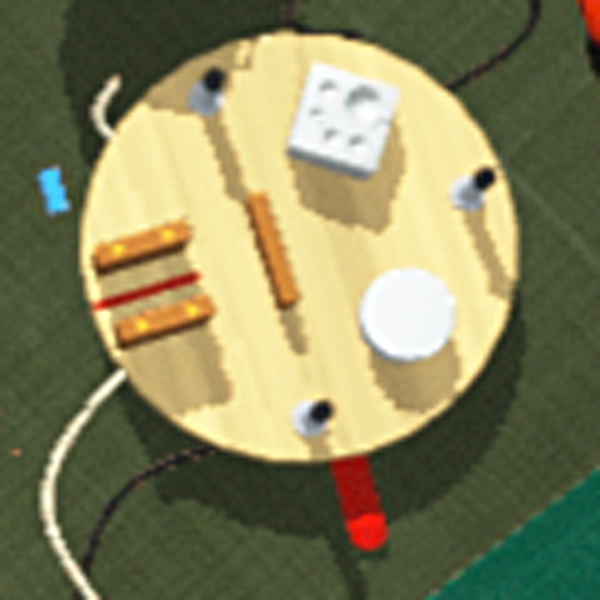

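View pics/c2.png

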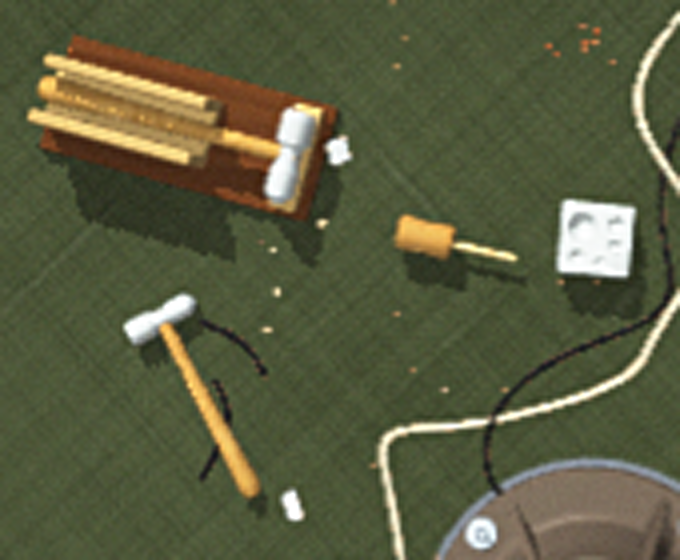

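```bash
python3 - <<'E'
from h import *
p,T=cam_T('top')
def c(n,x,y,z,c1=True):
    u,v=(330+x/5,105+y/5) if c1 else (180+x/4,180+y/4)
    X=atz(p,T,u,v,z); print(n,X.round(4)); return X
im=cv2.imread('pics/top0.png')
# deck fit circle: edge points in crop
E=[(82,235),(300,32),(518,255),(300,462),(150,110),(460,110),(140,390)]
P=np.array([atz(p,T,330+x/5,105+y/5,0.034)[:2] for x,y in E])
A=np.c_[2*P,np.ones(len(P))];b=(P**2).sum(1);s=np.linalg.lstsq(A,b,rcond=None)[0]
C=s[:2];print('center',C,'r',np.sqrt(s[2]+C@C))
bo=c('bayline outer',95,305,.034);bi=c('bayline inner',198,275,.034)
tt=c('tongue tip',368,545,.006);tm=c('tongue mid',348,460,.006)
posts=[c('post '+n,x,y,.079) for n,x,y in(('bl',213,80),('r',485,180),('bot',321,410))]
for n,X in(('bay',bo),('bi',bi),('tt',tt),('tm',tm),*zip(('p','p','p'),posts)):
    d=X[:2]-C;print(n,np.degrees(np.arctan2(d[1],d[0])).round(1),np.hypot(*d).round(4))
print('--rack hammer')
h=c('head a',297,118,.044,0);h2=c('head b',282,195,.044,0);e=c('end',40,88,.041,0)
n=c('neck',247,143,.036,0)
print(np.linalg.norm(h-h2),np.linalg.norm((h+h2)/2-e))
a=c('sm a',128,333,.02,0);b=c('smb',192,303,.02,0);e=c('end',250,492,.01,0)
print(np.linalg.norm(a-b),np.linalg.norm((a+b)/2-e))
tub=atz(p,T,466,231,.03);print(tub)
E
```

```text
center [ 0.53803744 -0.20809845] r 0.12890603382716245
bayline outer [ 0.5077 -0.0832  0.034 ]
bayline inner [ 0.5238 -0.1452  0.034 ]
tongue tip [ 0.3608 -0.2448  0.006 ]
tongue mid [ 0.4127 -0.2351  0.006 ]
post bl [ 0.6295 -0.1528  0.079 ]
post r [ 0.566  -0.3069  0.079 ]
post bot [ 0.4358 -0.2062  0.079 ]
bay 103.7 0.1286
bi 102.7 0.0645
tt -168.3 0.181
tm -167.8 0.1282
p 31.2 0.1069
p -74.2 0.1027
p 178.9 0.1022
--rack hammer
head a [0.3861 0.1998 0.044 ]
head b [0.3301 0.2118 0.044 ]
end [0.4142 0.3904 0.041 ]
neck [0.3692 0.2385 0.036 ]
0.057227023534803904 0.19299645128343734
sm a [0.2315 0.3327 0.02  ]
smb [0.2523 0.2846 0.02  ]
end [0.1111 0.2458 0.01  ]
0.052343970434157325 0.14545708710174968
[ 0.30397431 -0.42188701  0.03      ]
```

```bash
python3 -m inch '[[[0,0,0.07],[-42,-6,0],40],[[0,0,0.07],[-42,-6,0],40],[[0,0,0.07],[-42,-6,0],40],[[0,0,0.07],[-42,-6,0],40],[[0,0,0.07],[-42,-6,0],40],[[0,0,0.07],[-41,-6,0],40],[[0,0,0.07],[-41,-6,0],40],[[0,0,0.07],[-41,-6,0],40],[[0,0,0.07],[-40,-6,0],40],[[0,0,0],[0,0,0],40]]' 20
python3 - <<'E'
from h import *
s=sense();im,d=read_camera('wrist');cv2.imwrite('pics/w1.png',im);np.save('pics/w1.npy',d)
import json;json.dump({k:np.array(s[k]).tolist() for k in('position','ee_rot')},open('pics/w1.json','w'))
r=R.from_quat(s['ee_rot']).as_matrix();print(s['position'],s['joint_pos'],r[:,1])
E
```

```text
t: 1.1
position: [0.4738, 0.3364, 0.2313]
ee_rot: [0.462, 0.887, -0.001, 0.001]
ft_force: [0.7, 0.1, 0.2]
gripper_width: 0.47
[0.4738204  0.33635419 0.23134608] [-9.05529574e-01  3.65014967e-01  2.65244878e-01  1.69939500e+00
 -1.01616024e-01  1.09160959e+00 -5.49511020e-04] [ 8.19967223e-01  5.72410321e-01 -4.21845795e-04]
```

View pics/w1.png

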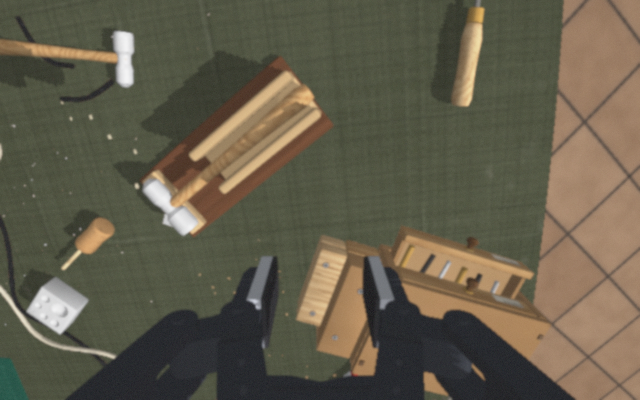

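```bash
python3 - <<'E'
from h import *
im=cv2.imread('pics/w1.png');cv2.imwrite('pics/w1c.png',cv2.resize(im[50:250,120:345],None,fx=3,fy=3,interpolation=cv2.INTER_CUBIC))
E
```

```text
(no output)
```

View pics/w1c.png

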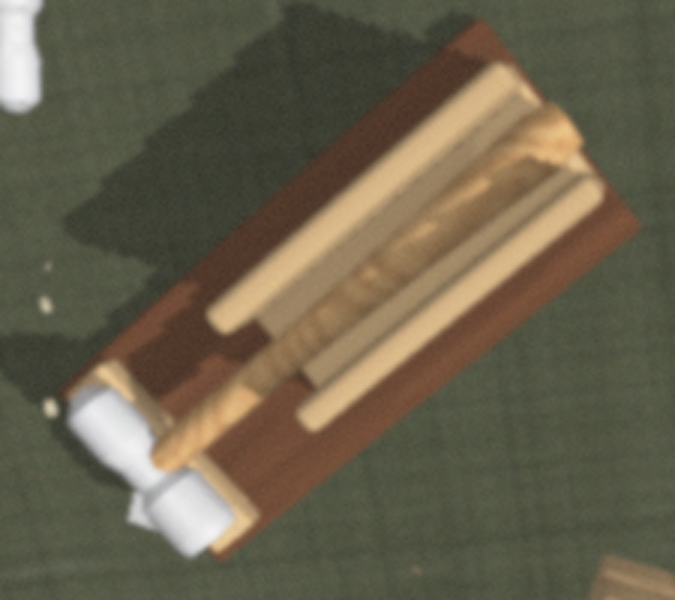

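```bash
python3 - <<'E'
from h import *
import json
s=json.load(open('pics/w1.json'));p,T=cam_T('wrist',s);d=np.load('pics/w1.npy')
def c(x,y,z): 
    u,v=120+x/3,50+y/3;X=atz(p,T,u,v,z);Y=atd(p,T,u,v,d[int(round(v)),int(round(u))]);print(X.round(4),'depth:',Y.round(4));return X
a=c(100,390,.044);a2=c(195,540,.044);hc=c(147,470,.044);e=c(563,135,.041);n=c(215,418,.041);r1=c(245,515,.008);m=c(300,350,.043)
v=(e-hc)[:2];print(np.linalg.norm(v),np.degrees(np.arctan2(v[1],v[0])))
print('rack corners');q=[c(485,22,.008),c(637,225,.008),c(222,557,.008)]
w=q[1]-q[2];print(np.linalg.norm(w),np.degrees(np.arctan2(w[1],w[0])))
E
```

```text
[0.3359 0.2357 0.044 ] depth: [0.3328 0.2298 0.0326]
[0.3889 0.2052 0.044 ] depth: [0.3889 0.2052 0.0441]
[0.3626 0.2191 0.044 ] depth: [0.3618 0.2168 0.04  ]
[0.4192 0.3935 0.041 ] depth: [0.4191 0.3934 0.0385]
[0.373  0.2483 0.041 ] depth: [0.3726 0.247  0.0383]
[0.3962 0.2045 0.008 ] depth: [0.3969 0.2093 0.0169]
[0.3858 0.2867 0.043 ] depth: [0.385  0.2844 0.0365]
0.18341048460839043 72.02194817327747
rack corners
[0.3763 0.4077 0.008 ] depth: [3.752e-01 4.078e-01 2.000e-04]
[0.4573 0.3822 0.008 ] depth: [0.4574 0.3821 0.0067]
[0.3972 0.1832 0.008 ] depth: [0.3971 0.1827 0.0071]
0.20783048616744135 73.18779227746195
```

```bash
python3 -m inch '[[[0,0,0.076],[-43,-7,0],40],[[0,0,0.076],[-43,-7,0],40],[[0,0,0.076],[-42,-7,0],40],[[0,0,0.076],[-42,-7,0],40],[[0,0,0.076],[-41,-7,0],40],[[0,0,0.076],[-41,-7,0],40],[[0,0,0.076],[-40,-7,0],40],[[0,0,0.076],[-40,-7,0],40],[[0,0,0.076],[-39,-7,0],40],[[0,0,0.076],[-39,-7,0],40]]' 20
python3 -m inch '[[[0,0,0.076],[-38,-7,0],40],[[0,0,0.076],[-38,-7,0],40],[[0,0,0.076],[-37,-7,0],40],[[0,0,0.076],[-37,-7,0],40],[[0,0,0.14],[0,0,0],40],[[0,0,0.14],[0,0,0],40],[[0,0,0.14],[0,0,0],40],[[0,0,0.14],[0,0,0],40],[[0,0,0.14],[0,0,0],40],[[0,0,0],[0,0,0],40]]' 20
python3 - <<'E'
from h import *
s=sense();im,d=read_camera('wrist');cv2.imwrite('pics/w2.png',im);np.save('pics/w2.npy',d)
import json;json.dump({k:np.array(s[k]).tolist() for k in('position','ee_rot')},open('pics/w2.json','w'))
r=R.from_quat(s['ee_rot']).as_matrix();print(s['position'],s['joint_pos'].round(2),r[:,1].round(3))
E
```

```text
t: 2.15
position: [0.5173, -0.0599, 0.2311]
ee_rot: [0.755, 0.656, 0.0, -0.0]
ft_force: [0.4, -0.2, 0.3]
gripper_width: 0.471
t: 3.15
position: [0.4536, -0.1961, 0.231]
ee_rot: [0.977, 0.212, -0.0, -0.0]
ft_force: [-0.5, 0.3, -0.4]
gripper_width: 0.47
[ 0.45359998 -0.19610614  0.23103514] [-0.37  0.27  0.84  1.93 -0.23  1.04 -0.57] [ 0.415 -0.91  -0.   ]
```

View pics/w2.png

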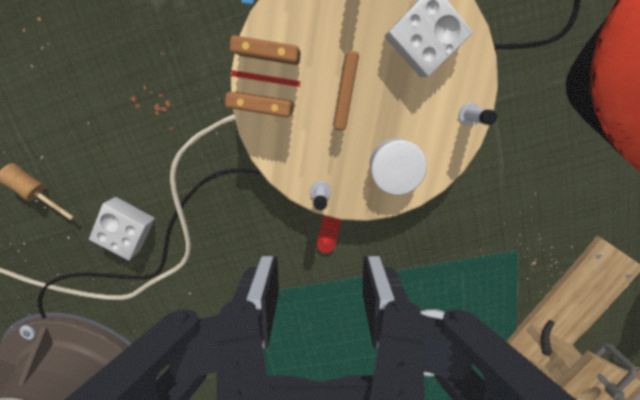

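```bash
python3 - <<'E'
from h import *
import json
s=json.load(open('pics/w2.json'));p,T=cam_T('wrist',s)
f=lambda u,v,z:atz(p,T,u,v,z)[:2]
E=[(497,85),(490,130),(235,110),(251,165),(300,205),(360,219),(420,205),(460,177),(235,40)]
P=np.array([f(*q,.034) for q in E])
A=np.c_[2*P,np.ones(len(P))];x=np.linalg.lstsq(A,(P**2).sum(1),rcond=None)[0]
C=x[:2];print('center',C,np.sqrt(x[2]+C@C))
for n,q in dict(bay_o=f(232,73,.034),bay_i=f(299,84,.034),p0top=f(320,202,.079),p0base=f(321,190,.034),p1top=f(488,117,.079),tt=f(326,246,.006),ttm=f(330,221,.006)).items():
    v=q-C;print(n,q.round(4),np.degrees(np.arctan2(v[1],v[0])).round(1),np.hypot(*v).round(4))
t=f(326,246,.006)-f(331,219,.006);print(np.degrees(np.arctan2(t[1],t[0])))
E
```

```text
center [ 0.54291577 -0.20213178] 0.1303452632656803
bay_o [ 0.5078 -0.0787] 105.9 0.1283
bay_i [ 0.5248 -0.1408] 106.5 0.0639
p0top [ 0.4388 -0.2023] -179.9 0.1041
p0base [ 0.4377 -0.2039] -179.1 0.1052
p1top [ 0.5693 -0.3018] -75.2 0.1031
tt [ 0.3693 -0.2419] -167.1 0.1781
ttm [ 0.4004 -0.2326] -167.9 0.1457
-164.6228012483933
```

```bash
python3 -m inch '[[[0,0,0.145],[0,0,0],40],[[0,0,0.145],[0,0,0],40],[[0,0,0.145],[0,0,0],40],[[0,0,0],[-16.6,8,20],40],[[0,0,0],[0,0,30],40],[[0,0,0],[0,0,30],40],[[0,0,0],[0,0,30],40],[[0,0,0],[0,0,0],40],[[0,0,0],[0,0,0],40],[[0,0,0],[0,0,0],40]]' 20
python3 - <<'E'
from h import *
s=sense();im,d=read_camera('wrist');cv2.imwrite('pics/w3.png',im)
im,d=read_camera('scene');cv2.imwrite('pics/s3.png',cv2.resize(im[150:300,280:480],None,fx=4,fy=4))
r=R.from_quat(s['ee_rot']).as_matrix();print(s['position'],s['joint_pos'].round(2),r[:,1].round(3))
E
```

```text
t: 4.2
position: [0.4373, -0.2057, 0.1226]
ee_rot: [1.0, -0.003, 0.001, 0.0]
ft_force: [0.1, -0.1, 0.2]
gripper_width: 0.468
[ 0.43729923 -0.20572815  0.12263862] [-0.29  0.43  0.84  2.09 -0.44  0.8  -0.77] [-0.006 -1.     0.   ]
```

View pics/w3.png

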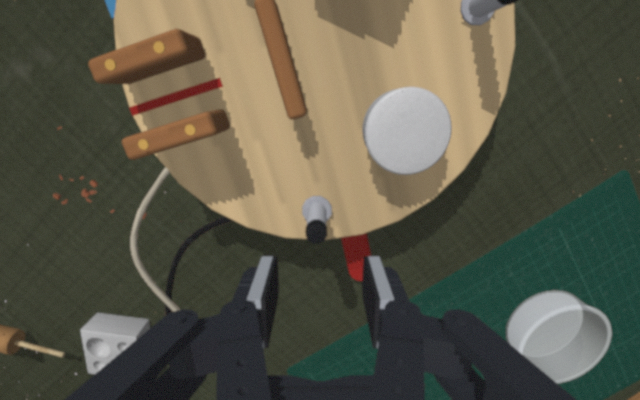

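View pics/s3.png

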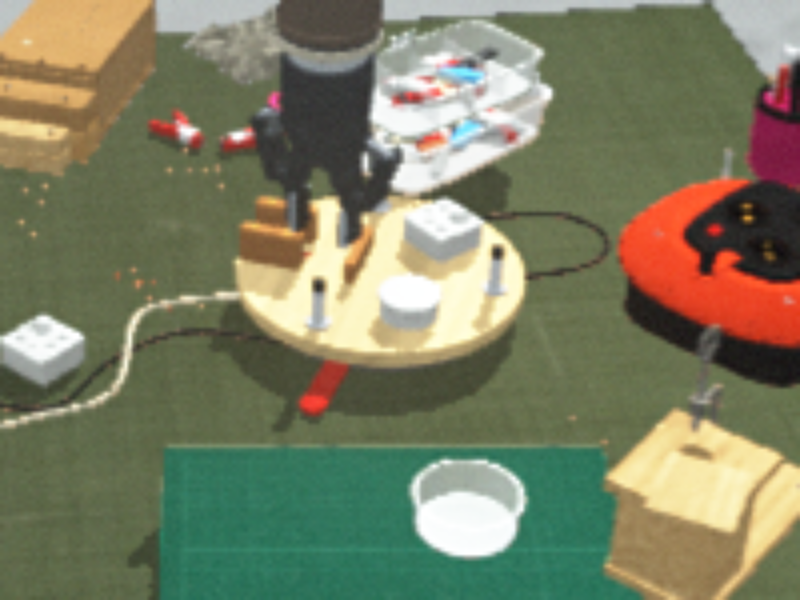

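```bash
python3 - <<'E'
from h import *
s=sense();p,T=cam_T('wrist',s)
print(s['position'],atz(p,T,316,232,.079),atz(p,T,317,213,.034))
print(proj(p,T,np.array(s['position'])+[0,0,-.0]))
im=cv2.imread('pics/w3.png')
E
```

```text
[ 0.4373664  -0.20561257  0.122609  ] [ 0.43824149 -0.20306725  0.079     ] [ 0.4339439  -0.20324224  0.034     ]
[[320.30082858 269.72932041]]
```

```bash
python3 -m inch '[[[0,0,0],[-1,-2,20],40],[[0,0,0],[0,0,20],40],[[0,0,0],[0,0,20],40],[[0,0,0],[0,0,13],40],[[0,0,0],[0,0,0],40],[[0,0,0],[0,0,0],0],[[0,0,0],[0,0,0],0],[[0,0,0],[0,0,0],0],[[0,0,0],[0,0,0],0],[[0,0,0],[0,0,0],0]]' 20
python3 - <<'E'
from h import *
im,d=read_camera('wrist');cv2.imwrite('pics/w4.png',im)
E
```

```text
t: 5.3
position: [0.4361, -0.2036, 0.0492]
ee_rot: [1.0, -0.004, 0.001, 0.0]
ft_force: [-2.0, 0.7, 7.9]
gripper_width: 0.141
```

View pics/w4.png

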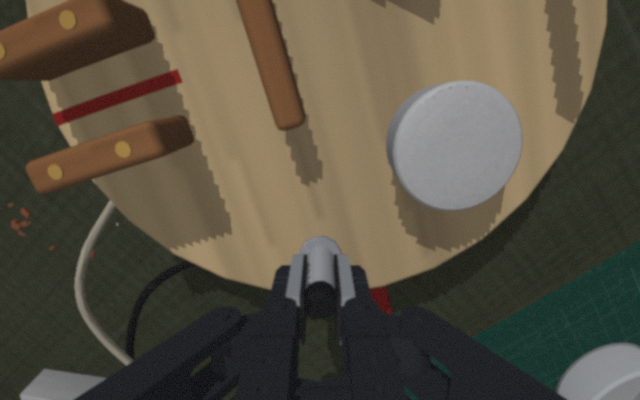

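```bash
python3 - <<'E'
from h import *
for order in 'TS':
    M=R.from_quat([1.59235015e-01,9.87240386e-01,-7.9e-4,-7.8e-05]).as_matrix();P=np.array([.19635,.59281,.2305])
    for x in[-42]*5+[-41]*3+[-40]:
        r=R.from_rotvec([0,0,.07]).as_matrix()
        if order=='T':M=M@r;P=P+M@[x/1e3,-.006,0]
        else:P=P+M@[x/1e3,-.006,0];M=M@r
    print(order,P)
E
```

```text
T [0.45164722 0.32409385 0.23080893]
S [0.46981677 0.34260812 0.23077314]
```

```bash
python3 -m inch '[[[0,0,-0.05],[0,0,0],0],[[0,0,-0.1],[0,10.5,0],0],[[0,0,-0.1],[0,10.5,0],0],[[0,0,-0.1],[0,10.5,0],0],[[0,0,-0.1],[0,10.5,0],0],[[0,0,-0.1],[0,10.5,0],0],[[0,0,-0.1],[0,10.5,0],0],[[0,0,-0.1],[0,10.5,0],0],[[0,0,0],[0,0,0],0],[[0,0,0],[0,0,0],0]]' 20
python3 - <<'E'
from h import *
s=sense();im,d=read_camera('wrist');cv2.imwrite('pics/w5.png',im)
print(s['joint_pos'].round(2),s['ft_force'])
E
```

```text
t: 6.35
position: [0.4612, -0.2712, 0.0492]
ee_rot: [0.932, 0.363, 0.001, 0.001]
ft_force: [3.7, 2.3, 5.9]
gripper_width: 0.143
[ 0.09  0.55  0.48  2.01 -0.4   0.67 -0.  ] [3.74478519 2.29930624 5.90463903]
```

View pics/w5.png

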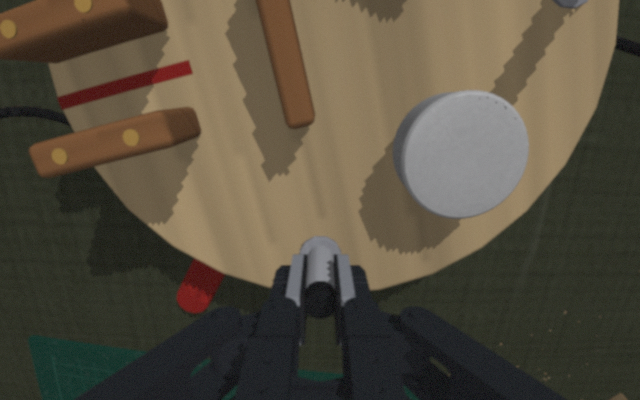

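```bash
python3 -m inch '[[[0,0,-0.1],[0,10.5,0],0],[[0,0,-0.1],[0,10.5,0],0],[[0,0,-0.1],[0,10.5,0],0],[[0,0,-0.1],[0,10.5,0],0],[[0,0,-0.1],[0,10.5,0],0],[[0,0,-0.1],[0,10.5,0],0],[[0,0,-0.1],[0,10.5,0],0],[[0,0,-0.05],[0,10.5,0],0],[[0,0,0],[0,0,0],0],[[0,0,0],[0,0,0],0]]' 20
python3 - <<'E'
from h import *
s=sense();im,d=read_camera('wrist');cv2.imwrite('pics/w6.png',im)
print(s['joint_pos'].round(2),s['ft_force'])
E
```

```text
t: 7.4
position: [0.5327, -0.3088, 0.0492]
ee_rot: [0.735, 0.679, 0.0, 0.001]
ft_force: [-0.1, 2.0, 8.2]
gripper_width: 0.143
[ 0.26  0.62  0.27  1.79 -0.23  0.75  0.57] [-0.1161112   1.95617607  8.20440843]
```

View pics/w6.png

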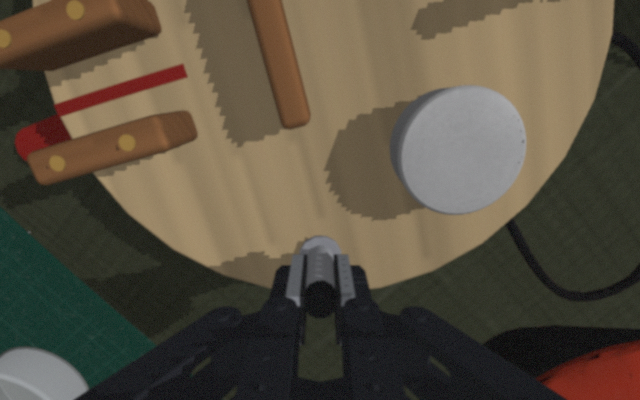

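```bash
python3 - <<'E'
from h import *
im,d=read_camera('top');cv2.imwrite('pics/t7.png',cv2.resize(im[105:225,330:450],None,fx=5,fy=5,interpolation=cv2.INTER_CUBIC))
p,T=cam_T('wrist')
o=atz(p,T,57,109,.034)[:2];i=atz(p,T,185,71,.034)[:2];t=atz(p,T,24,147,.006)[:2]
d=o-i;a=np.degrees(np.arctan2(d[1],d[0]));u=d/np.linalg.norm(d)
print(o,i,t,'bay dir',a,'perp offset of tongue tip from bay line',(t-o)@[-u[1],u[0]],'along',(t-o)@u)
E
```

```text
[ 0.41464771 -0.22325849] [ 0.47933584 -0.21324207] [ 0.36547157 -0.24117853] bay dir -171.19812040877477 perp offset of tongue tip from bay line 0.010184157125936398 along 0.05133909783941949
```

View pics/t7.png

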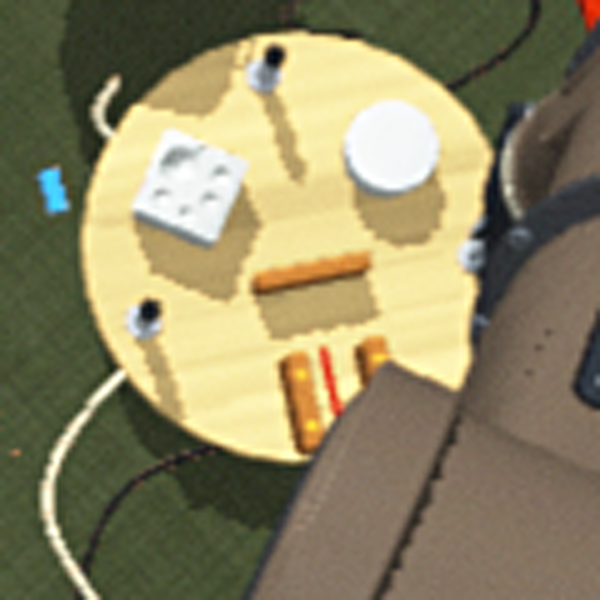

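```bash
python3 -m inch '[[[0,0,-0.027],[0,0,0],0],[[0,0,-0.027],[0,5.6,0],0],[[0,0,0],[0,0,0],0],[[0,0,0],[0,0,0],0],[[0,0,0],[0,0,0],40],[[0,0,0],[0,0,0],40],[[0,0,0],[0,0,0],40],[[0,0,0],[0,0,0],40],[[0,0,0],[0,0,-20],40],[[0,0,0],[0,0,-30],40]]' 20
python3 -m inch '[[[0,0,0],[0,0,-40],40],[[0,0,0],[0,0,-40],40],[[0,0,0],[-30,0,-30],40],[[0,0,0],[-40,0,0],40],[[0,0,0],[-40,0,0],40],[[0,0,0],[0,0,0],40],[[0,0,0],[0,0,0],40],[[0,0,0],[0,0,0],40],[[0,0,0],[0,0,0],40],[[0,0,0],[0,0,0],40]]' 20
python3 - <<'E'
from h import *
s=sense();im,d=read_camera('wrist');cv2.imwrite('pics/w7.png',im)
r=R.from_quat(s['ee_rot']).as_matrix();print(s['position'],s['joint_pos'].round(2),r[:,:2].T.round(3))
im,d=read_camera('top');cv2.imwrite('pics/t8.png',cv2.resize(im[105:225,330:450],None,fx=5,fy=5,interpolation=cv2.INTER_CUBIC))
E
```

```text
t: 8.5
position: [0.5364, -0.3084, 0.097]
ee_rot: [0.716, 0.698, -0.001, -0.002]
ft_force: [0.7, 0.3, 0.6]
gripper_width: 0.471
t: 9.5
position: [0.5357, -0.4179, 0.2083]
ee_rot: [0.715, 0.699, 0.0, -0.0]
ft_force: [0.4, -0.3, 1.1]
gripper_width: 0.465
[ 0.53572809 -0.41789829  0.20833873] [ 0.38  0.55  0.32  1.47 -0.18  1.15  0.71] [[ 0.023  1.     0.001]
 [ 1.    -0.023  0.   ]]
```

View pics/w7.png

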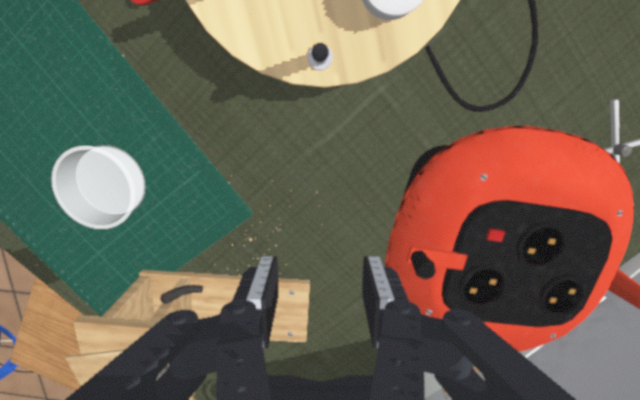

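View pics/t8.png

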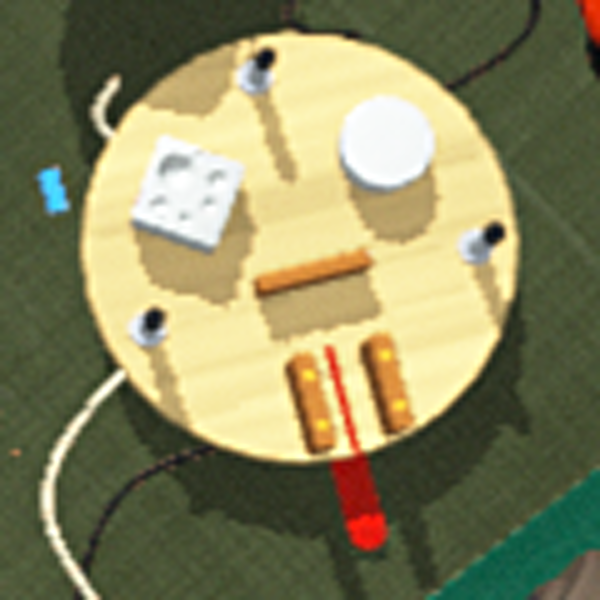

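```bash
python3 - <<'E'
from h import *
p,T=cam_T('top')
f=lambda x,y,z:atz(p,T,330+x/5,105+y/5,z)[:2]
o=f(354,452,.034);i=f(329,347,.034);t=f(367,540,.006);m=f(351,462,.006)
d=o-i;u=d/np.linalg.norm(d)
n=np.array([-u[1],u[0]])
print(np.degrees(np.arctan2(*d[::-1])),(t-o)@n,(m-o)@n)
C=o-u*.128;print(C,'tongue ang',[np.degrees(np.arctan2(*(q-C)[::-1])) for q in(t,m)])
E
```

```text
-169.34044825548924 0.001488399172189049 0.002967428011520393
[ 0.54085039 -0.20949945] tongue ang [np.float64(-168.867719888044), np.float64(-168.0552707816384)]
```

```bash
python3 -m inch '[[[0,0,0],[40,-11,-20],60],[[0,0,0],[42,-11,-10],60],[[0,0,0],[42,-11,0],60],[[0,0,0],[42,-11,0],60],[[0,0,0],[42,-11,0],60],[[0,0,0],[42,-11,0],60],[[0,0,0],[42,-11,0],60],[[0,0,0],[42,-11,0],60],[[0,0,0],[42,-11,0],60],[[0,0,0],[42,-11,0],60]]' 20
python3 -m inch '[[[0,0,0],[42,-11,0],60],[[0,0,0],[42,-11,0],60],[[0,0,0],[42,-11,0],60],[[0,0,0],[42,-11,0],60],[[0,0,0.07],[0,0,0],60],[[0,0,0.07],[0,0,0],60],[[0,0,0.07],[0,0,0],60],[[0,0,0.07],[0,0,0],60],[[0,0,0],[0,0,0],60],[[0,0,0],[0,0,0],60]]' 20
python3 - <<'E'
from h import *
s=sense();im,d=read_camera('wrist');cv2.imwrite('pics/w8.png',im);np.save('pics/w8.npy',d)
import json;json.dump({k:np.array(s[k]).tolist() for k in('position','ee_rot')},open('pics/w8.json','w'))
r=R.from_quat(s['ee_rot']).as_matrix();print(s['position'],s['joint_pos'].round(2),r[:,:2].T.round(3))
E
```

```text
t: 10.6
position: [0.4346, 0.0032, 0.2387]
ee_rot: [0.715, 0.699, 0.0, 0.0]
ft_force: [0.3, -0.3, -0.7]
gripper_width: 0.704
t: 11.6
position: [0.3953, 0.1705, 0.2385]
ee_rot: [0.805, 0.593, 0.0, 0.0]
ft_force: [-0.1, 0.8, 0.3]
gripper_width: 0.707
[0.39531857 0.17052783 0.23847005] [-0.54  0.11  0.01  2.01 -0.    1.02 -0.83] [[ 0.297  0.955  0.   ]
 [ 0.955 -0.297  0.   ]]
```

View pics/w8.png

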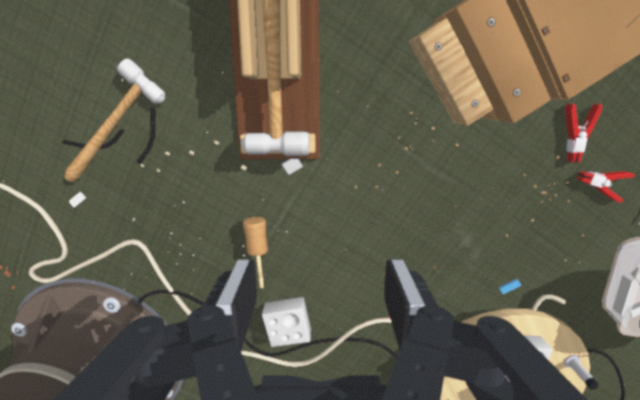

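```bash
python3 - <<'E'
from h import *
import json
s=json.load(open('pics/w8.json'));p,T=cam_T('wrist',s);d=np.load('pics/w8.npy')
im=cv2.imread('pics/w8.png');cv2.imwrite('pics/w8c.png',cv2.resize(im[0:180,190:370],None,fx=3.3,fy=3.3,interpolation=cv2.INTER_CUBIC))
for u,v,z in((247,145,.044),(306,145,.044),(277,143,.044),(276,115,.041),(275,90,.041),(273,30,.041),(273,5,.041),(240,155,.008),(318,158,.008)):
    print((u,v),atz(p,T,u,v,z).round(4),atd(p,T,u,v,d[v,u]).round(4))
E
```

```text
(247, 145) [0.3342 0.2216 0.044 ] [0.3334 0.2213 0.0408]
(306, 145) [0.3904 0.2039 0.044 ] [0.3904 0.2039 0.0437]
(277, 143) [0.3635 0.2144 0.044 ] [0.363  0.2141 0.0409]
(276, 115) [0.3711 0.2403 0.041 ] [0.3707 0.2402 0.0375]
(275, 90) [0.378  0.2628 0.041 ] [0.3777 0.2629 0.0383]
(273, 30) [0.3938 0.3136 0.041 ] [0.3936 0.3143 0.0376]
(273, 5) [0.4007 0.3335 0.041 ] [0.4006 0.3342 0.0384]
(240, 155) [0.3136 0.2105 0.008 ] [0.3139 0.2106 0.009 ]
(318, 158) [0.3957 0.1814 0.008 ] [0.3957 0.1813 0.0075]
```

View pics/w8c.png

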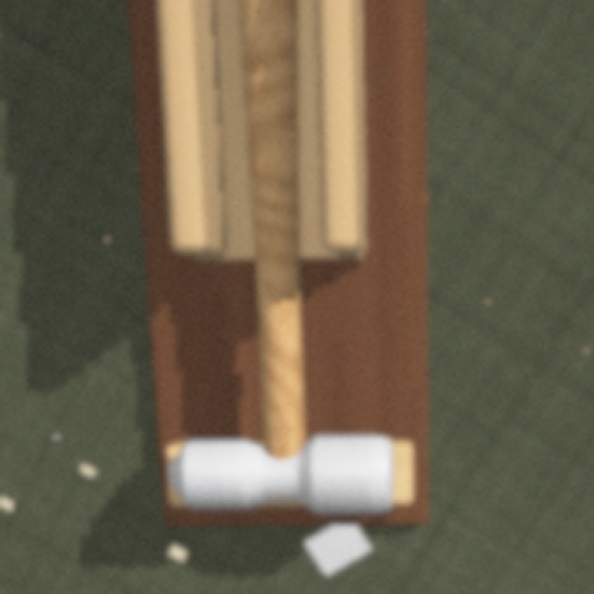

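```bash
python3 -m inch '[[[0,0,0],[35,-22,0],60],[[0,0,0.005],[34.3,-22,0],60],[[0,0,0],[0,0,30],60],[[0,0,0],[0,0,30],60],[[0,0,0],[0,0,30],60],[[0,0,0],[0,0,30],60],[[0,0,0],[0,0,20],60],[[0,0,0],[0,0,0],60],[[0,0,0],[0,0,0],60],[[0,0,0],[0,0,0],60]]' 20
python3 - <<'E'
from h import *
s=sense();im,d=read_camera('wrist');cv2.imwrite('pics/w9.png',im);np.save('pics/w9.npy',d)
r=R.from_quat(s['ee_rot']).as_matrix();print(s['position'],s['joint_pos'].round(2),r[:,:2].T.round(3))
p,T=cam_T('wrist',s)
print(proj(p,T,[[.374,.2497,.041],[.3625,.2135,.044]]))
E
```

```text
t: 12.65
position: [0.3749, 0.2503, 0.0995]
ee_rot: [0.807, 0.59, 0.001, -0.0]
ft_force: [-0.8, -0.3, -0.1]
gripper_width: 0.702
[0.37485532 0.25034646 0.09948541] [-0.66  0.33 -0.06  2.14  0.03  0.67 -1.05] [[ 0.304  0.953  0.002]
 [ 0.953 -0.304  0.001]]
[[320.01033459 226.35431958]
 [320.02020405 280.42671338]]
```

View pics/w9.png

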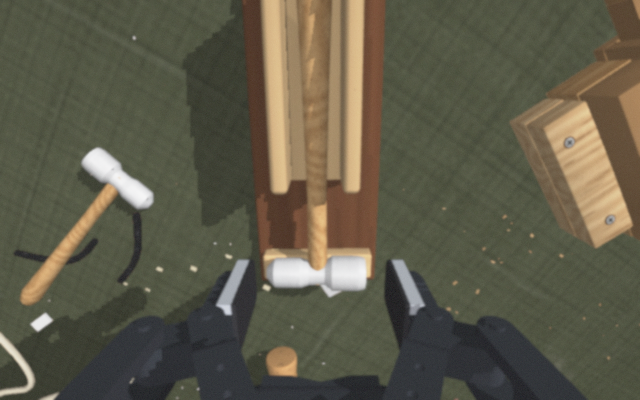

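```bash
python3 - <<'E'
from h import *
s=sense();p,T=cam_T('wrist',s);M=R.from_quat(s['ee_rot']).as_matrix();d=np.load('pics/w9.npy')
for u,v,z in((319,272,.044),(318,225,.0395),(350,190,.056),(281,190,.056),(315,100,.041)):
    X=atz(p,T,u,v,z);Y=atd(p,T,u,v,d[v,u]);print(X.round(4),Y.round(4),((X-s['position'])@M*1000).round(1))
E
```

```text
[0.3639 0.2198 0.044 ] [0.3629 0.2169 0.0386] [-32.5  -1.3  55.5]
[0.3729 0.2504 0.0395] [0.3727 0.2497 0.0376] [-0.7 -2.  60. ]
[0.3991 0.2718 0.056 ] [0.3991 0.2718 0.0559] [27.7 16.5 43.6]
[0.3614 0.2838 0.056 ] [0.3612 0.2836 0.0551] [ 27.7 -23.1  43.6]
[0.395  0.3249 0.041 ] [0.3949 0.3248 0.0385] [77.  -3.6 58.7]
```

```bash
python3 -m inch '[[[0,0,0],[0,-2,25],60],[[0,0,0],[0,0,25],60],[[0,0,0],[0,0,15],60],[[0,0,0],[0,0,10],60],[[0,0,0],[0,0,0],0],[[0,0,0],[0,0,0],0],[[0,0,0],[0,0,0],0],[[0,0,0],[0,0,0],0],[[0,0,0],[0,0,0],0],[[0,0,0],[0,0,0],0]]' 70
python3 - <<'E'
from h import *
im,d=read_camera('wrist');cv2.imwrite('pics/w10.png',im)
E
```

```text
t: 13.7
position: [0.373, 0.2508, 0.0243]
ee_rot: [0.807, 0.59, 0.001, 0.0]
ft_force: [-0.2, -1.3, 5.5]
gripper_width: 0.151
```

View pics/w10.png

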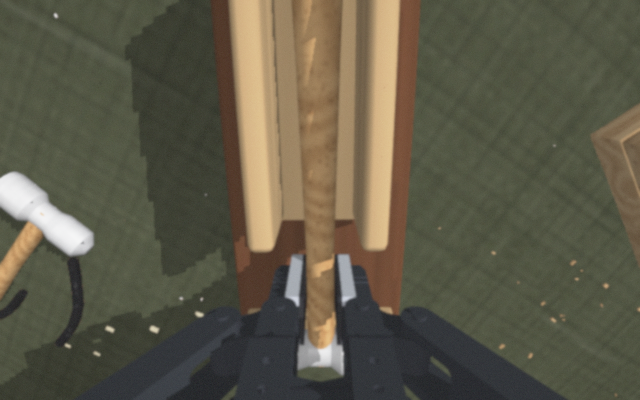

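```bash
python3 -m inch '[[[0,0,0],[0,0,-5],0],[[0,0,0],[0,0,-10],0],[[0,0,0],[0,0,-15],0],[[0,0,0],[0,0,-20],0],[[0,0,0],[0,0,-20],0],[[0,0,0],[0,0,-20],0],[[0,0,0],[0,0,-10],0],[[0,0,0],[0,0,0],0],[[0,0,0],[0,0,0],0],[[0,0,0],[0,0,0],0]]' 70
python3 - <<'E'
from h import *
im,d=read_camera('wrist');cv2.imwrite('pics/w11.png',im)
im,d=read_camera('scene');cv2.imwrite('pics/s11.png',cv2.resize(im[100:280,180:400],None,fx=3,fy=3))
E
```

```text
t: 14.75
position: [0.3717, 0.2499, 0.1225]
ee_rot: [0.808, 0.59, -0.001, 0.0]
ft_force: [-0.0, -0.3, -2.5]
gripper_width: 0.152
```

View pics/w11.png

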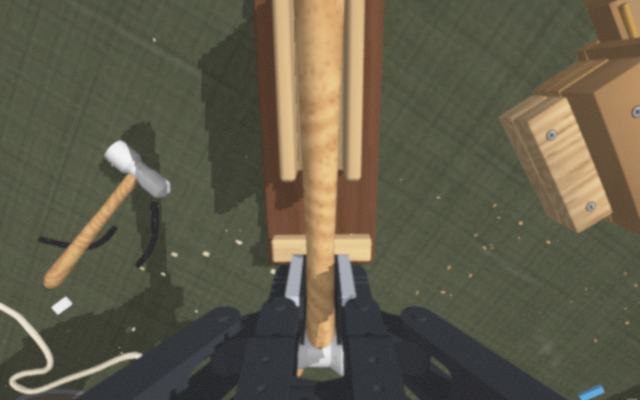

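View pics/s11.png

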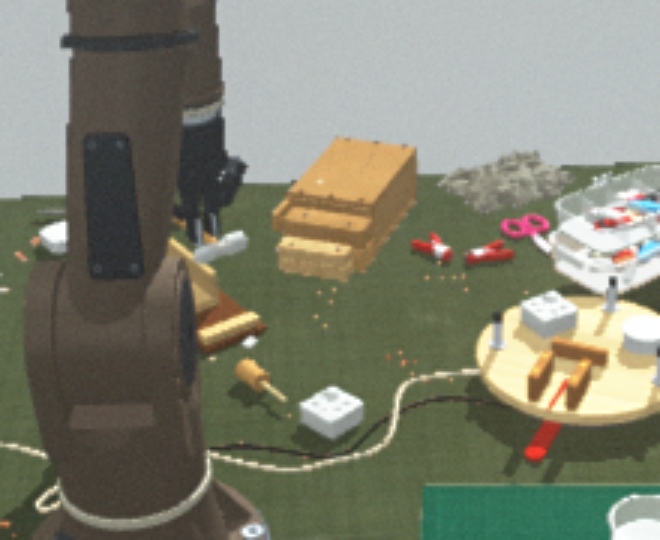

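```bash
python3 -m inch '[[[0,0,0],[0,0,-30],0],[[0,0,0],[0,0,-40],0],[[0,0,0],[-14,27,-20],0],[[0,0,0],[-17.5,34.5,0],0],[[0,0,0],[-17.5,34.5,0],0],[[0,0,0],[-17.5,34.5,0],0],[[0,0,0],[-17.5,34.5,0],0],[[0,0,-0.05],[-13,26,0],0],[[0,0,-0.1],[-6,11,0],0],[[0,0,-0.13],[0,0,0],0]]' 70
python3 -m inch '[[[0,0,-0.13],[0,0,0],0],[[0,0,-0.13],[0,0,0],0],[[0,0,-0.13],[0,0,0],0],[[0,0,-0.13],[0,0,0],0],[[0,0,-0.13],[0,0,0],0],[[0,0,-0.13],[0,0,0],0],[[0,0,-0.13],[0,0,0],0],[[0,0,-0.1],[0,0,0],0],[[0,0,0],[0,0,0],0],[[0,0,0],[0,0,0],0]]' 70
python3 - <<'E'
from h import *
s=sense();r=R.from_quat(s['ee_rot']).as_matrix();print(s['position'],s['joint_pos'].round(2),r[:,:2].T.round(3))
E
```

```text
t: 15.85
position: [0.5349, 0.0888, 0.2122]
ee_rot: [0.717, 0.697, -0.001, 0.0]
ft_force: [-0.3, -0.0, -3.5]
gripper_width: 0.146
t: 16.85
position: [0.5336, 0.0911, 0.2127]
ee_rot: [0.292, 0.956, -0.0, -0.0]
ft_force: [0.2, -0.5, -3.2]
gripper_width: 0.147
[0.53357802 0.09111552 0.21272252] [-0.13  0.33 -0.18  1.79  0.07  1.03  0.65] [[-0.829  0.559  0.001]
 [ 0.559  0.829 -0.001]]
```

```bash
python3 -m inch '[[[0,0,-0.12],[0,0,0],0],[[0,0,-0.12],[0,0,0],0],[[0,0,-0.12],[0,0,20],0],[[0,0,-0.12],[0,0,30],0],[[0,0,-0.113],[0,0,30],0],[[0,0,0],[0,0,30],0],[[0,0,0],[0,0,30],0],[[0,0,0],[0,0,20],0],[[0,0,0],[0,0,0],0],[[0,0,0],[0,0,0],0]]' 70
python3 - <<'E'
from h import *
s=sense();r=R.from_quat(s['ee_rot']).as_matrix();print(s['position'],s['joint_pos'].round(2),r[:,:2].T.round(3))
im,d=read_camera('scene');cv2.imwrite('pics/s12.png',cv2.resize(im[100:280,200:440],None,fx=3,fy=3))
im,d=read_camera('wrist');cv2.imwrite('pics/w12.png',im)
E
```

```text
t: 17.85
position: [0.5338, 0.0914, 0.0535]
ee_rot: [-0.001, 1.0, -0.0, -0.0]
ft_force: [0.6, -0.3, -1.6]
gripper_width: 0.148
[0.53383739 0.09138236 0.05348477] [-0.08  0.53 -0.26  1.94  0.21  0.69  1.11] [[-1.    -0.002  0.   ]
 [-0.002  1.    -0.   ]]
```

View pics/s12.png

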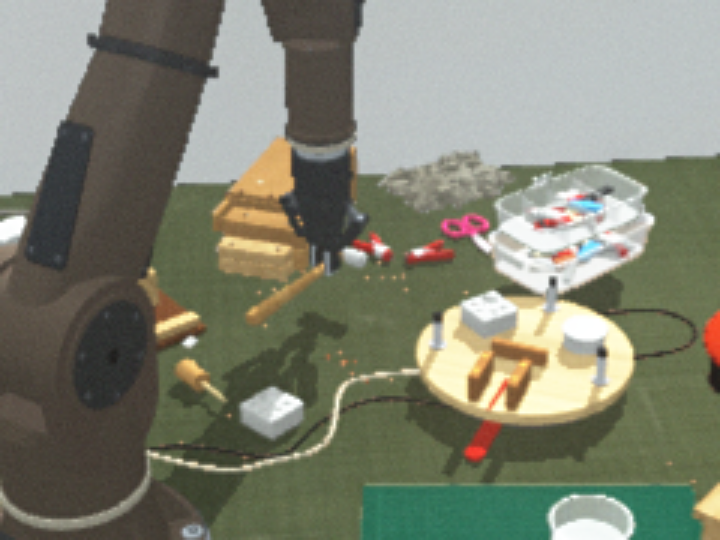

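View pics/w12.png

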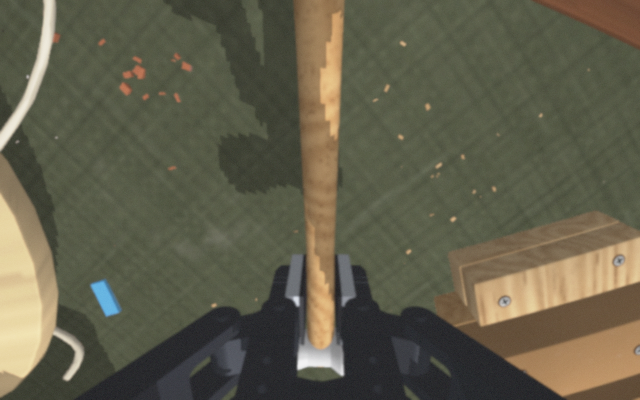

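```bash
python3 -m inch '[[[0,0,0],[0,0,15],0],[[0,0,0],[0,0,12],0],[[0,0,0],[0,0,7],0],[[0,0,0],[0,0,5],0],[[0,0,0],[0,0,3],0],[[0,0,0],[0,0,2],0],[[0,0,0],[0,0,1],0],[[0,0,0],[0,0,1],0],[[0,0,0],[0,0,0],0],[[0,0,0],[0,0,0],0]]' 70
python3 -c "
from h import *
s=sense();p,T=cam_T('wrist',s);im,d=read_camera('wrist');cv2.imwrite('pics/w13.png',im)
for v in (30,100,180,240): print(atd(p,T,318,v,d[v,318]).round(4))
"
```

```text
t: 18.95
position: [0.5339, 0.0913, 0.0074]
ee_rot: [-0.002, 1.0, 0.0, 0.0]
ft_force: [-0.4, -0.1, -2.3]
gripper_width: 0.148
[0.4308 0.0905 0.0219]
[0.4543 0.0905 0.021 ]
[0.4849 0.0906 0.0202]
[0.5108 0.0907 0.0205]
```

```bash
python3 -m inch '[[[0,0,0],[0,0,1],0],[[0,0,0],[0,0,1],0],[[0,0,0],[0,0,0.5],0],[[0,0,0],[0,0,0.5],0],[[0,0,0],[0,0,0],0],[[0,0,0],[0,0,0],0],[[0,0,0],[0,0,0],0],[[0,0,0],[0,0,0],0],[[0,0,0],[0,0,0],0],[[0,0,0],[0,0,0],0]]' 70
python3 -c "
from h import *
s=sense();p,T=cam_T('wrist',s);im,d=read_camera('wrist');cv2.imwrite('pics/w13.png',im)
for v in (30,100,180,240): print(atd(p,T,318,v,d[v,318]).round(4))
"
```

```text
t: 20.0
position: [0.5338, 0.0912, 0.0044]
ee_rot: [-0.002, 1.0, 0.0, 0.0]
ft_force: [-1.1, -0.0, 3.4]
gripper_width: 0.15
[0.431  0.0904 0.0208]
[0.4543 0.0905 0.0191]
[0.4844 0.0905 0.0188]
[0.5108 0.0906 0.0174]
```

```bash
python3 -m inch '[[[0,0,0],[0,0,0],40],[[0,0,0],[0,0,0],40],[[0,0,0],[0,0,0],40],[[0,0,0],[0,0,0],40],[[0,0,0],[0,0,-10],40],[[0,0,0],[0,0,-20],40],[[0,0,0],[0,0,-30],40],[[0,0,0],[0,0,-30],40],[[0,0,0],[0,0,-30],40],[[0,0,0],[0,0,-30],40]]' 70
python3 -m inch '[[[0,0,0.14],[0,0,-10],40],[[0,0,0.14],[0,0,0],40],[[0,0,0.14],[0,0,0],40],[[0,0,0.14],[0,0,0],40],[[0,0,0.14],[0,0,0],40],[[0,0,0.14],[0,0,0],40],[[0,0,0.14],[0,0,0],40],[[0,0,0.14],[0,0,0],40],[[0,0,0.14],[0,0,0],40],[[0,0,0.14],[0,0,0],40]]' 100
python3 -m inch '[[[0,0,0.14],[0,0,0],50],[[0,0,0.14],[0,0,0],50],[[0,0,0.14],[0,0,0],50],[[0,0,0.14],[0,0,0],50],[[0,0,0.14],[0,0,0],50],[[0,0,0.14],[0,0,0],50],[[0,0,0.14],[0,0,0],50],[[0,0,0.14],[0,0,0],50],[[0,0,0.14],[0,0,0],50],[[0,0,0.14],[0,0,0],50]]' 100
python3 - <<'E'
from h import *
s=sense();r=R.from_quat(s['ee_rot']).as_matrix();print(s['position'],s['joint_pos'].round(2),r[:,:2].T.round(3))
im,d=read_camera('wrist');cv2.imwrite('pics/w14.png',im);np.save('pics/w14.npy',d)
im,d=read_camera('top');cv2.imwrite('pics/t14.png',cv2.resize(im[105:225,270:450],None,fx=4.4,fy=4.4,interpolation=cv2.INTER_CUBIC))
E
```

```text
t: 21.05
position: [0.5335, 0.0913, 0.1564]
ee_rot: [-0.002, 1.0, 0.0, 0.0]
ft_force: [1.1, 0.2, 0.3]
gripper_width: 0.468
t: 22.05
position: [0.5336, 0.0914, 0.1651]
ee_rot: [0.645, 0.764, 0.0, -0.0]
ft_force: [0.1, 0.0, -0.0]
gripper_width: 0.467
t: 23.05
position: [0.5336, 0.0916, 0.165]
ee_rot: [0.986, 0.169, 0.0, -0.001]
ft_force: [-0.2, 0.3, 0.4]
gripper_width: 0.587
[0.53359391 0.09157008 0.16501351] [-0.53  0.37  0.35  1.88 -0.16  0.91 -1.34] [[ 0.943  0.333  0.001]
 [ 0.333 -0.943 -0.001]]
```

View pics/w14.png

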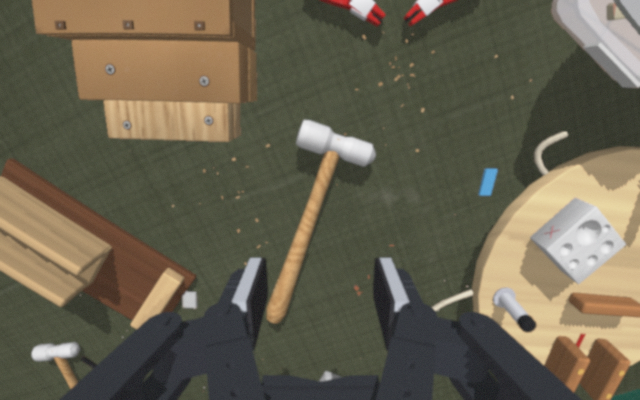

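View pics/t14.png

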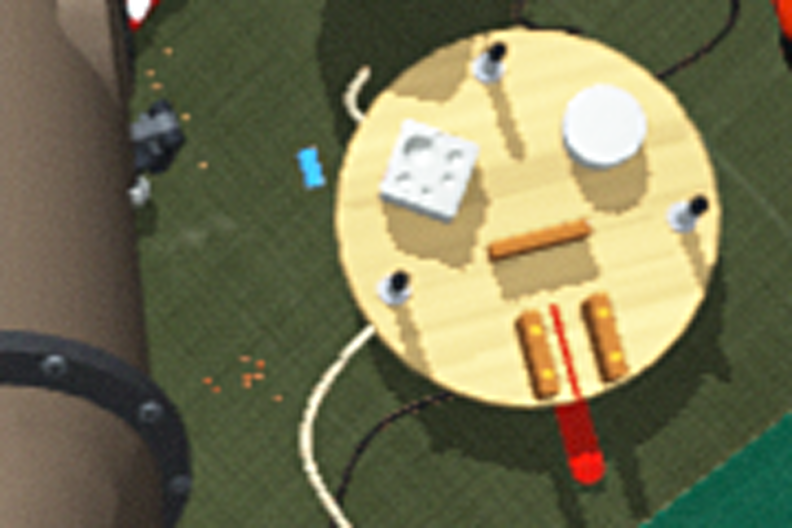

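```bash
python3 - <<'E'
from h import *
s=sense();p,T=cam_T('wrist',s);M=R.from_quat(s['ee_rot']).as_matrix();d=np.load('pics/w14.npy')
Q=[]
for u,v,z in((336,144,.0245),(330,165,.019),(303,240,.021),(275,316,.016)):
    X=atz(p,T,u,v,z);Q.append(X);Y=atd(p,T,u,v,d[v,u]);print(X.round(4),Y.round(4),((X-s['position'])@M*1000).round(1))
v=Q[3]-Q[1];a=np.arctan2(v[1],v[0]);print(np.degrees(a),np.linalg.norm(Q[3]-Q[0]))
E
```

```text
[0.5746 0.0927 0.0245] [0.5741 0.0923 0.0204] [ 38.9  12.9 140.4]
[0.5551 0.0907 0.019 ] [0.5549 0.0906 0.0178] [ 19.8   8.2 145.9]
[0.4806 0.09   0.021 ] [0.4792 0.0897 0.0178] [-50.5 -16.2 143.9]
[0.3869 0.0891 0.016 ] [0.3911 0.0896 0.0214] [-139.1  -46.8  148.8]
-179.44366584765524 0.1878989567160695
```

```bash
python3 -m inch '[[[0,0,0.11],[0,0,0],50],[[0,0,0.11],[0,0,0],50],[[0,0,0.112],[0,0,0],50],[[0,0,0],[-38,0.5,20],50],[[0,0,0],[-36.5,0.5,30],50],[[0,0,0],[0,0,30],50],[[0,0,0],[0,0,20],50],[[0,0,0],[0,0,0],50],[[0,0,0],[0,0,0],50],[[0,0,0],[0,0,0],50]]' 100
python3 - <<'E'
from h import *
s=sense();r=R.from_quat(s['ee_rot']).as_matrix();print(s['position'],r[:,:2].T.round(3))
im,d=read_camera('wrist');cv2.imwrite('pics/w15.png',im);np.save('pics/w15.npy',d)
E
```

```text
t: 24.15
position: [0.4603, 0.0895, 0.0655]
ee_rot: [1.0, 0.007, 0.001, -0.0]
ft_force: [-0.5, -0.7, -0.7]
gripper_width: 0.587
[0.46029415 0.08947426 0.06547005] [[ 1.     0.014  0.002]
 [ 0.014 -1.    -0.001]]
```

View pics/w15.png

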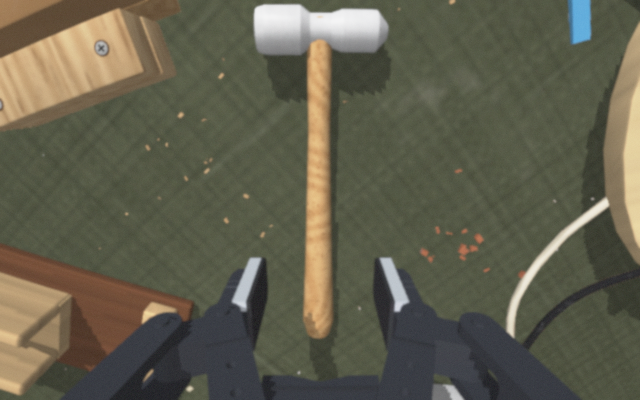

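```bash
python3 -m inch '[[[0,0,0],[0,0,25],50],[[0,0,0],[0,0,20],50],[[0,0,0],[0,0,12],50],[[0,0,0],[0,0,4],50],[[0,0,0],[0,0,0],50],[[0,0,0],[0,0,0],0],[[0,0,0],[0,0,0],0],[[0,0,0],[0,0,0],0],[[0,0,0],[0,0,0],0],[[0,0,0],[0,0,0],0]]' 100
python3 - <<'E'
from h import *
im,d=read_camera('wrist');cv2.imwrite('pics/w16.png',im)
E
```

```text
t: 25.2
position: [0.4599, 0.0896, 0.0043]
ee_rot: [1.0, 0.006, 0.001, -0.0]
ft_force: [-1.4, -0.1, 8.8]
gripper_width: 0.169
```

View pics/w16.png

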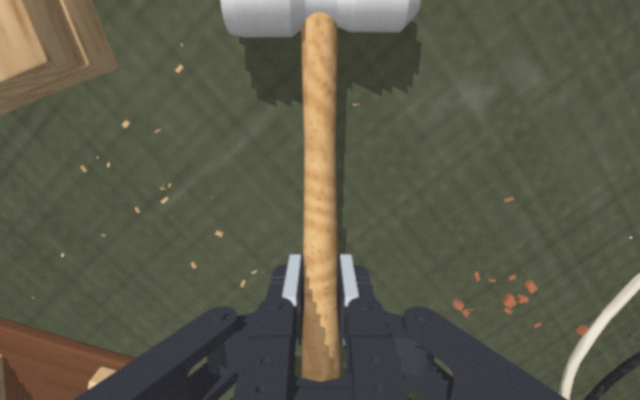

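```bash
python3 -m inch '[[[0,0,0],[0,0,-3],0],[[0,0,0],[0,0,-7],0],[[0,0,0],[0,0,-15],0],[[0,0,0],[0,0,-20],0],[[0,0,0],[0,0,-25],0],[[0,0,0],[0,0,-30],0],[[0,0,0],[0,0,-25],0],[[0,0,0],[0,0,-10],0],[[0,0,0],[0,0,0],0],[[0,0,0],[0,0,0],0]]' 100
python3 - <<'E'
from h import *
s=sense();p,T=cam_T('wrist',s);M=R.from_quat(s['ee_rot']).as_matrix();print(s['position'])
im,d=read_camera('wrist');cv2.imwrite('pics/w17.png',im);np.save('pics/w17.npy',d)
for v in (15,60,120,180,230):
    Y=atd(p,T,318,v,d[v,318]);print(v,Y.round(4),((Y-s['position'])@M*1000).round(1))
E
```

```text
t: 26.25
position: [0.4587, 0.0893, 0.1376]
ee_rot: [1.0, 0.007, -0.0, 0.0]
ft_force: [0.2, -0.4, -2.7]
gripper_width: 0.171
[0.45865356 0.08933811 0.13759912]
15 [0.5655 0.0917 0.1495] [106.9  -1.  -12. ]
60 [0.5506 0.0915 0.1503] [ 91.9  -1.  -12.8]
120 [0.5294 0.0912 0.1497] [ 70.7  -1.  -12.2]
180 [0.5061 0.0909 0.15  ] [ 47.4  -1.  -12.4]
230 [0.4848 0.0907 0.1507] [ 26.2  -1.  -13.1]
```

View pics/w17.png

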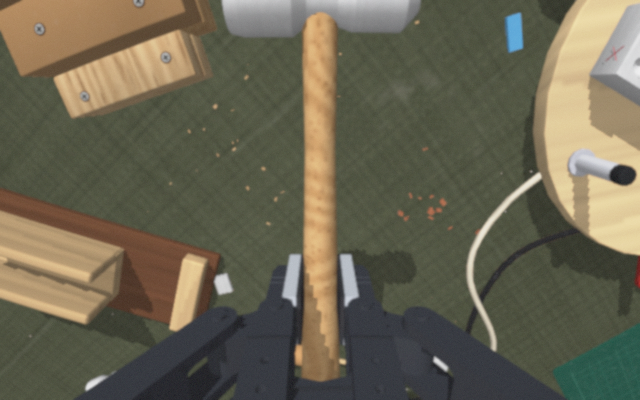

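```bash
python3 -m inch '[[[0,0,0],[-5,25,0],0],[[0,0,0],[-10,40,0],0],[[0,0,0],[-10,42,0],0],[[0,0,0],[-10,42,0],0],[[0,0,0],[-10,42,0],0],[[0,0,0],[-10,42,0],0],[[0,0,0],[-10,40,0],0],[[0,0,0],[-8,34,0],0],[[0,0,0],[-5.3,20,0],0],[[0,0,0],[0,0,0],0]]' 100
python3 -m inch '[[[0,0,-0.05],[0,0,0],0],[[0,0,-0.07],[0,0,0],0],[[0,0,-0.07],[0,0,0],0],[[0,0,0],[0,0,0],0],[[0,0,0],[0,0,0],0],[[0,0,0],[0,0,0],0],[[0,0,0],[0,0,0],0],[[0,0,0],[0,0,0],0],[[0,0,0],[0,0,0],0],[[0,0,0],[0,0,0],0]]' 100
python3 - <<'E'
from h import *
s=sense();r=R.from_quat(s['ee_rot']).as_matrix();print(s['position'],r[:,:2].T.round(3))
im,d=read_camera('wrist');cv2.imwrite('pics/w18.png',im);np.save('pics/w18.npy',d)
im,d=read_camera('scene');cv2.imwrite('pics/s18.png',cv2.resize(im[140:280,300:480],None,fx=4,fy=4))
im,d=read_camera('top');cv2.imwrite('pics/t18.png',cv2.resize(im[105:225,330:450],None,fx=5,fy=5,interpolation=cv2.INTER_CUBIC))
E
```

```text
t: 27.3
position: [0.3833, -0.2416, 0.1373]
ee_rot: [1.0, 0.004, -0.001, 0.001]
ft_force: [-0.1, -0.4, -2.3]
gripper_width: 0.171
t: 28.3
position: [0.3852, -0.2387, 0.1383]
ee_rot: [0.995, 0.101, 0.0, -0.0]
ft_force: [0.0, 0.2, -2.8]
gripper_width: 0.167
[ 0.38516996 -0.23866785  0.13832844] [[ 0.98   0.201  0.   ]
 [ 0.201 -0.98  -0.   ]]
```

View pics/w18.png

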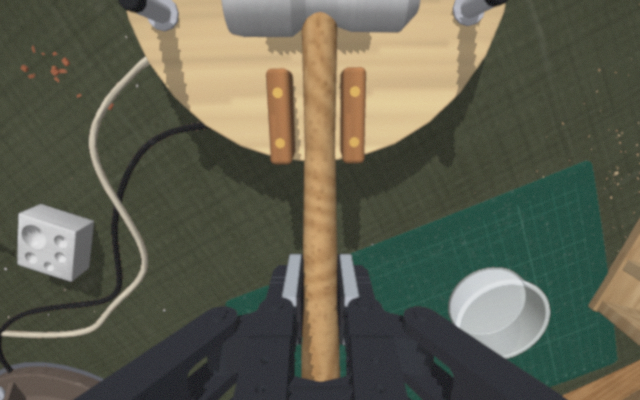

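View pics/s18.png

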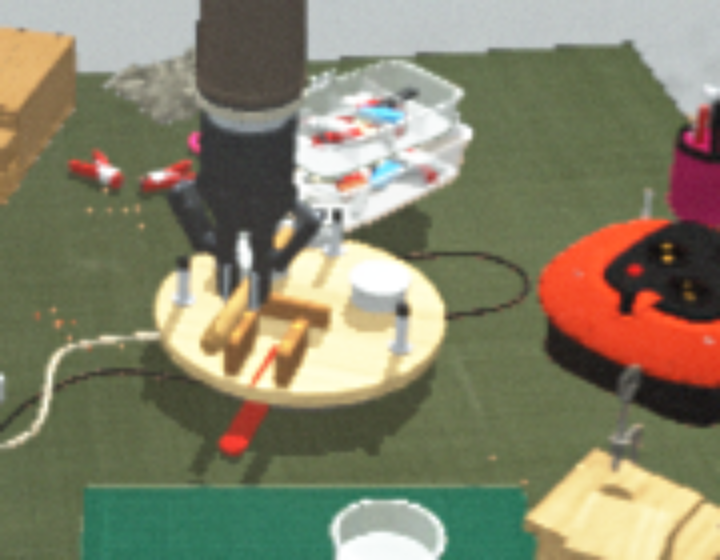

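View pics/t18.png

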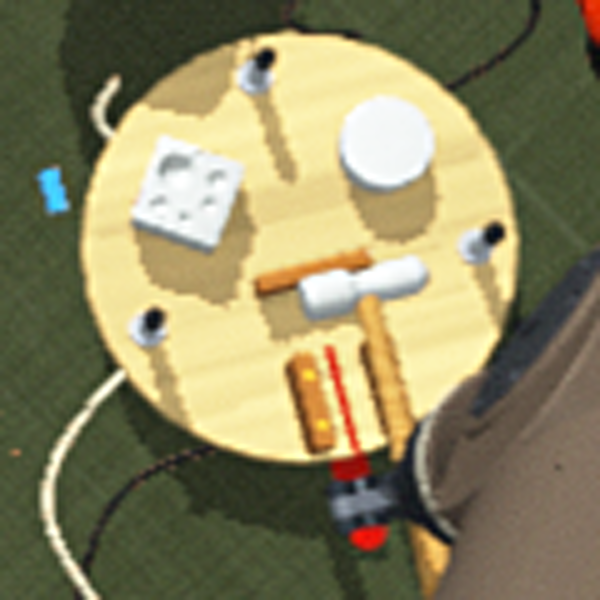

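```bash
python3 - <<'E'
from h import *
im=cv2.imread('pics/w18.png');cv2.imwrite('pics/w18c.png',cv2.resize(im[0:180,210:430],None,fx=3.3,fy=3.3,interpolation=cv2.INTER_CUBIC))
E
```

```text
(no output)
```

View pics/w18c.png

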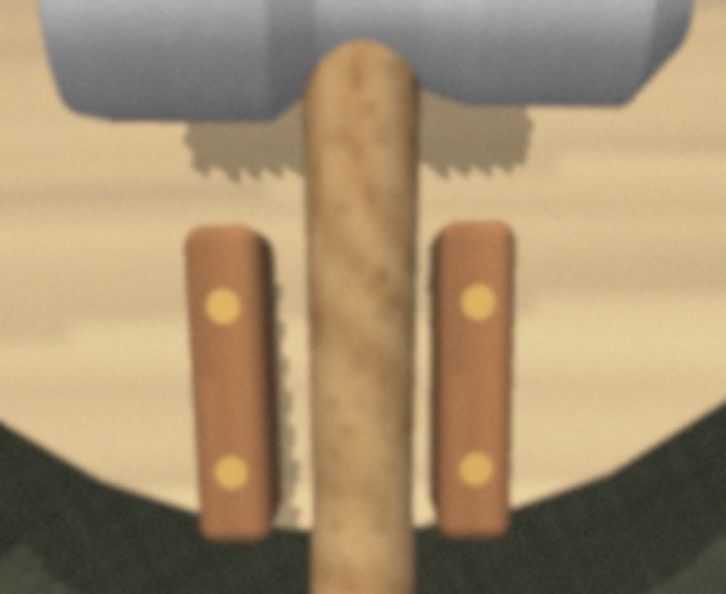

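```bash
python3 - <<'E'
from h import *
s=sense();p,T=cam_T('wrist',s);M=R.from_quat(s['ee_rot']).as_matrix()
def f(x,y,z):
    X=atz(p,T,210+x/3.3,y/3.3,z);return ((X-s['position'])@M*1000)
L1,L2,R1,R2=[f(*q,.070) for q in((222,305),(231,472),(478,301),(476,468))]
print(L1.round(1),L2.round(1),R1.round(1),R2.round(1))
for q in((230,228),(476,222),(238,540),(474,535)):print('end',f(*q,.070).round(1))
for q in((187,250),(255,250),(440,250),(513,250)): print('side',f(*q,.07).round(1))
a,b=(L1+R1)/2,(L2+R2)/2;print('mid',((a+b)/2).round(1),'yaw deg',np.degrees(np.arctan2((a-b)[1],(a-b)[0])))
# shaft
d=np.load('pics/w18.npy')
print('shaft',f(364,300,.149).round(1),f(364,560,.149).round(1),f(362,100,.149).round(1),'head face',f(180,118,.145).round(1),f(560,104,.145).round(1))
E
```

```text
[ 80.5 -25.9  68.3] [ 50.2 -25.3  68.3] [81.2 20.4 68.3] [51.  20.9 68.3]
end [ 93.7 -24.1  68.3]
end [94.7 19.6 68.3]
end [ 37.2 -24.4  68.3]
end [38.2 20.9 68.3]
side [ 90.  -31.9  68.3]
side [ 89.9 -19.7  68.3]
side [89.9 13.3 68.3]
side [90.  26.4 68.3]
mid [65.7 -2.5 68.3] yaw deg -1.1175731883916116
shaft [ 81.3  -0.3 -10.7] [ 51.3  -0.2 -10.7] [102.2  -0.5 -10.7] head face [101.  -20.9  -6.7] [102.5  21.6  -6.7]
```

```bash
python3 -m inch '[[[0,0,-0.014],[2,-1.4,0],0],[[0,0,0],[0,0,10],0],[[0,0,0],[0,0,15],0],[[0,0,0],[0,0,13],0],[[0,0,0],[0,0,7],0],[[0,0,0],[0,0,0],0],[[0,0,0],[0,0,0],0],[[0,0,0],[0,0,0],0],[[0,0,0],[0,0,0],0],[[0,0,0],[0,0,0],0]]' 100
python3 - <<'E'
from h import *
s=sense();r=R.from_quat(s['ee_rot']).as_matrix();print(s['position'],r[:,:2].T.round(3))
im,d=read_camera('wrist');cv2.imwrite('pics/w19.png',im);np.save('pics/w19.npy',d)
cv2.imwrite('pics/w19c.png',cv2.resize(im[0:180,210:430],None,fx=3.3,fy=3.3,interpolation=cv2.INTER_CUBIC))
E
```

```text
t: 29.45
position: [0.3871, -0.237, 0.0936]
ee_rot: [0.994, 0.108, 0.0, 0.0]
ft_force: [-0.9, -0.6, -2.6]
gripper_width: 0.173
[ 0.38708934 -0.23699179  0.0936491 ] [[ 0.977  0.215  0.001]
 [ 0.215 -0.977  0.   ]]
```

View pics/w19c.png

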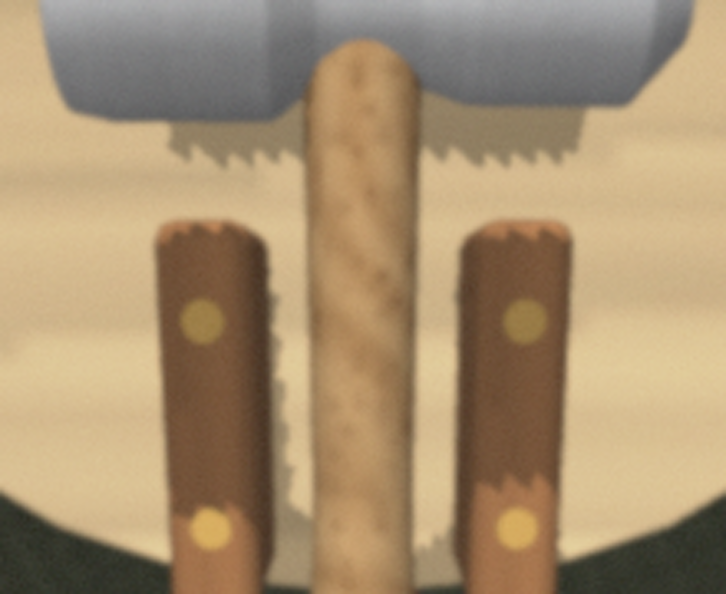

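```bash
python3 - <<'E'
from h import *
s=sense();p,T=cam_T('wrist',s);M=R.from_quat(s['ee_rot']).as_matrix()
def f(x,y,z):
    X=atz(p,T,210+x/3.3,y/3.3,z);return ((X-s['position'])@M*1000)
L1,L2,R1,R2=[f(*q,.070) for q in((202,322),(210,529),(525,322),(517,529))]
print(L1.round(1),L2.round(1),R1.round(1),R2.round(1))
for q in((210,220),(520,220)):print('end',f(*q,.070).round(1))
a,b=(L1+R1)/2,(L2+R2)/2;print('mid',((a+b)/2).round(1),'yaw deg',np.degrees(np.arctan2((a-b)[1],(a-b)[0])))
z=s['position'][2]
print('shaft',f(364,300,z+.011).round(1),'head face',f(180,118,z+.0067).round(1),f(560,104,z+.0067).round(1))
E
```

```text
[ 78.3 -23.5  23.6] [ 48.2 -23.5  23.6] [78.4 22.8 23.6] [48.3 22.9 23.6]
end [ 92.1 -21.8  23.6]
end [92.2 21.6 23.6]
mid [63.3 -0.3 23.6] yaw deg -0.06476808274089324
shaft [ 81.3  -0.3 -11. ] head face [101.  -20.9  -6.6] [102.5  21.6  -6.6]
```

```bash
python3 -m inch '[[[0,0,0],[-0.5,0,8],0],[[0,0,0],[0,0,10],0],[[0,0,0],[0,0,10],0],[[0,0,0],[0,0,10],0],[[0,0,0],[0,0,7],0],[[0,0,0],[0,0,4],0],[[0,0,0],[0,0,2],0],[[0,0,0],[0,0,1],0],[[0,0,0],[0,0,0],0],[[0,0,0],[0,0,0],0]]' 100
python3 - <<'E'
from h import *
s=sense();print(s['position'],s['ft_force'])
im,d=read_camera('wrist');cv2.imwrite('pics/w20.png',im)
E
```

```text
t: 30.5
position: [0.3866, -0.2371, 0.0416]
ee_rot: [0.994, 0.108, 0.0, 0.0]
ft_force: [-0.0, -0.2, -2.5]
gripper_width: 0.176
[ 0.38655262 -0.23707305  0.04155014] [-0.03175272 -0.15734001 -2.46822286]
```

View pics/w20.png

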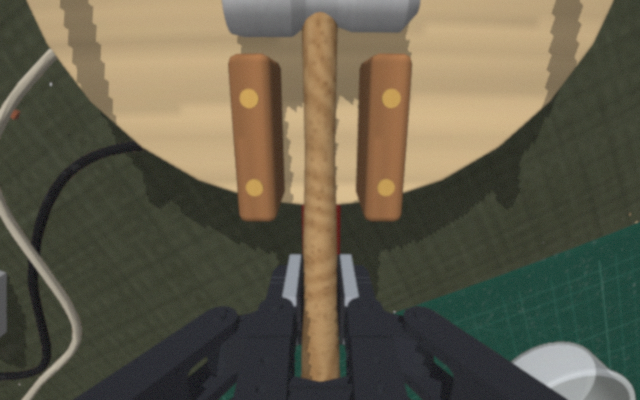

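```bash
python3 -m inch '[[[0,0,0],[0,0,1],0],[[0,0,0],[0,0,0.5],0],[[0,0,0],[0,0,0.5],0],[[0,0,0],[0,0,0.5],0],[[0,0,0],[0,0,0],0],[[0,0,0],[0,0,0],0],[[0,0,0],[0,0,0],0],[[0,0,0],[0,0,0],0],[[0,0,0],[0,0,0],0],[[0,0,0],[0,0,0],0]]' 100
python3 -m inch '[[[0,0,0],[0,0,0.5],0],[[0,0,0],[0,0,0.5],0],[[0,0,0],[0,0,0],0],[[0,0,0],[0,0,0],0],[[0,0,0],[0,0,0],0],[[0,0,0],[0,0,0],0],[[0,0,0],[0,0,0],0],[[0,0,0],[0,0,0],0],[[0,0,0],[0,0,0],0],[[0,0,0],[0,0,0],0]]' 100
```

```text
t: 31.55
position: [0.3864, -0.237, 0.0388]
ee_rot: [0.994, 0.108, 0.0, -0.0]
ft_force: [-0.8, -0.8, -2.7]
gripper_width: 0.172
t: 32.55
position: [0.3864, -0.237, 0.0378]
ee_rot: [0.994, 0.108, 0.0, -0.0]
ft_force: [-1.0, 0.8, -1.4]
gripper_width: 0.17
```

Contact is just starting; half a millimetre more, then a gentle release.

```bash
python3 -m inch '[[[0,0,0],[0,0,0.6],0],[[0,0,0],[0,0,0],0],[[0,0,0],[0,0,0],0],[[0,0,0],[0,0,0],20],[[0,0,0],[0,0,0],24],[[0,0,0],[0,0,0],30],[[0,0,0],[0,0,0],36],[[0,0,0],[0,0,0],40],[[0,0,0],[0,0,0],40],[[0,0,0],[0,0,0],40]]' 100
python3 -c "
from h import *
im,d=read_camera('wrist');cv2.imwrite('pics/w21.png',im)"
```

```text
t: 33.55
position: [0.3864, -0.237, 0.0372]
ee_rot: [0.994, 0.108, 0.0, -0.0]
ft_force: [-0.2, -0.4, 0.1]
gripper_width: 0.464
```

View pics/w21.png

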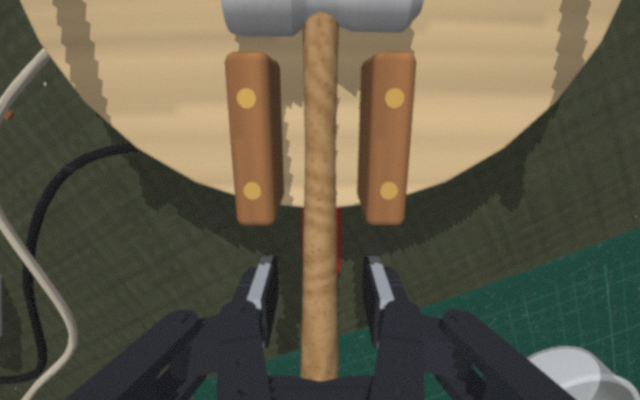

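Released; the hammer lies in the slot. Now straight up, back off and check.

```bash
python3 -m inch '[[[0,0,0],[0,0,-10],40],[[0,0,0],[0,0,-20],40],[[0,0,0],[0,0,-30],40],[[0,0,0],[0,0,-40],40],[[0,0,0],[0,0,-40],40],[[0,0,0],[0,0,-30],40],[[0,0,0],[0,30,0],40],[[0,0,0],[0,40,0],40],[[0,0,0],[0,40,0],40],[[0,0,0],[0,0,0],40]]' 100
python3 - <<'E'
from h import *
s=sense();print(s['position'])
im,d=read_camera('top');cv2.imwrite('pics/t22.png',cv2.resize(im[105:225,330:450],None,fx=5,fy=5,interpolation=cv2.INTER_CUBIC))
im,d=read_camera('scene');cv2.imwrite('pics/s22.png',cv2.resize(im[140:280,300:480],None,fx=4,fy=4))
im,d=read_camera('wrist');cv2.imwrite('pics/w22.png',im);np.save('pics/w22.npy',d)
E
```

```text
t: 34.6
position: [0.4097, -0.3496, 0.2083]
ee_rot: [0.994, 0.106, 0.0, 0.002]
ft_force: [0.1, -0.4, -0.6]
gripper_width: 0.467
[ 0.40973502 -0.34962719  0.20829294]
```

View pics/t22.png

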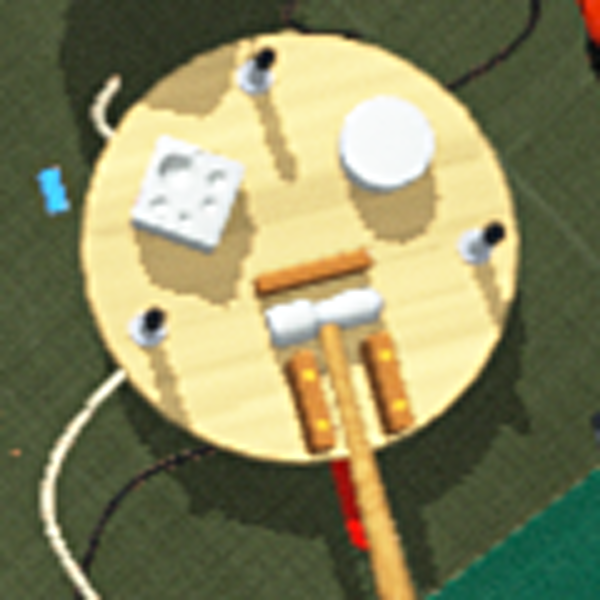

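View pics/w22.png

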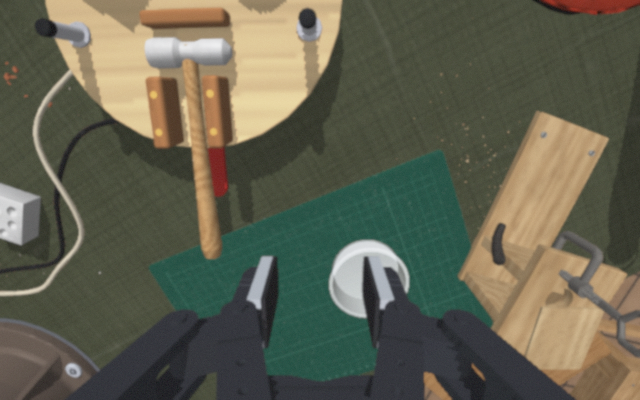

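View pics/s22.png

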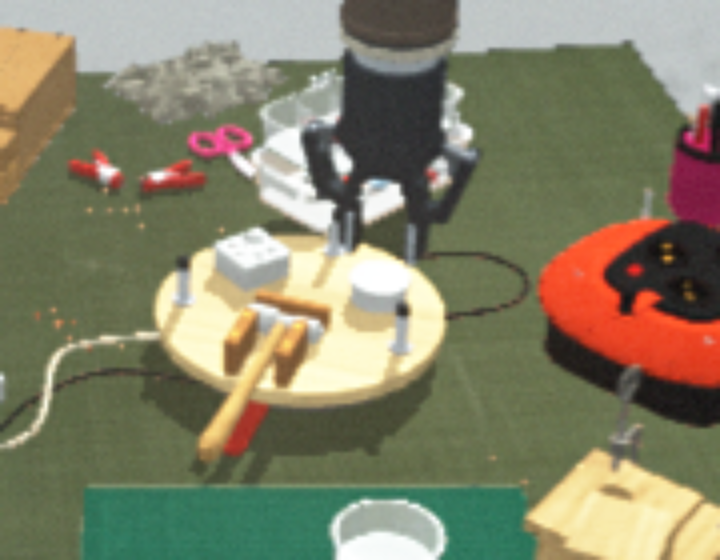

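```bash
python3 - <<'E'
from h import *
s=sense();p,T=cam_T('wrist',s);d=np.load('pics/w22.npy')
for u,v in((172,52),(215,49),(193,75),(197,120),(203,180),(208,230),(210,250),(260,100)):
    print((u,v),atd(p,T,u,v,d[v,u]).round(4))
print(np.linalg.norm(s['joint_vel']))
h=(atz(p,T,189,50,.058)+0)[:2];C=np.array([.5405,-.2065]);u=np.array([-.9793,-.2028])
print('head',h,'radial',(h-C)@u,'lat',(h-C)@[-u[1],u[0]])
E
```

```text
(172, 52) [ 0.4937 -0.2016  0.0564]
(215, 49) [ 0.503  -0.2354  0.054 ]
(193, 75) [ 0.4791 -0.2186  0.0505]
(197, 120) [ 0.4425 -0.2261  0.0498]
(203, 180) [ 0.3895 -0.2375  0.05  ]
(208, 230) [ 0.3398 -0.2472  0.0485]
(210, 250) [ 0.3192 -0.2517  0.0494]
(260, 100) [ 0.4695 -0.2749  0.0335]
0.027095137919660145
head [ 0.49785278 -0.21585367] radial 0.043661345171384376 lat 0.000511194677686058
```

```bash
python3 -m inch '[[[0,0,0],[0,0,-10],40],[[0,0,0],[0,0,0],40],[[0,0,0],[0,0,0],40],[[0,0,0],[0,0,0],40],[[0,0,0],[0,0,0],40],[[0,0,0],[0,0,0],40],[[0,0,0],[0,0,0],40],[[0,0,0],[0,0,0],40],[[0,0,0],[0,0,0],40],[[0,0,0],[0,0,0],40]]'
python3 -c "
from h import *
print(sign_off())"
```

```text
t: 35.75
position: [0.41, -0.3444, 0.2171]
ee_rot: [0.994, 0.108, -0.0, -0.0]
ft_force: [-0.1, -0.8, 0.3]
gripper_width: 0.469
the job is handed in; nothing more can be done
None
```

I finished the job and handed it in at about 36 s; `sign_off()` gave no verdict, so the result below is from my own checks.

**What I did**
- I gripped a carousel post and turned the deck about 89° counter-clockwise until the bay lined up with the red tongue.
- I lifted the hammer out of the rack by its neck, laid it flat on the bench and let go. I took the larger hammer, the one in the rack; the smaller look-alike on the bench was not touched.
- I took it again by the handle, lowered it slowly into the bay, released it and backed off.

**Last checks**
- **Alignment:** with the bay empty, the top camera put the bay and index marks about 1.5–3 mm apart (limit 13 mm). In the last picture the deck looks the same, but I did not measure it again.
- **Hammer position:** the head is about 44 mm from the axis (46 mm wanted) and less than 1 mm to the side.
- **Hammer flat:** the shaft's top sits at z 0.0485–0.0505 along its length, so it lies flat, with the handle out over the tongue.
- **Surroundings:** the tub was upright and looked unmoved, though I did not measure it. The gripper was clear of everything.

**Disagreements:** the top and wrist cameras differed by about 5 mm on the carousel's position and up to about 10 mm on the hammer in the rack. I therefore lined up the final placement from the wrist camera's view of the cheeks.

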